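Weigh out antenna ballast on the spring scale

ROBOT

A 7-joint arm with a two-finger parallel gripper is mounted at the origin on the work surface. World frame = base frame: x ahead of the robot, y to its left, z up, the work surface at z = 0. Lengths are in m, angles in rad, forces in N, time in s.
With the tool pointing down it reaches from about 0.4 to 0.9 m from the base axis. Payload 5.6 kg.
Tool frame: the origin (TCP) lies on the centre line of the jaws, within the pads' length; the fingertips stand 25 mm ahead of it and the grasp point (between the pads) lies 6 mm ahead of it (arm.finger_overhang is the distance from the TCP to the fingertips, in m); y points along the fingers, x is the direction in which the jaws open and shut, and the axes are right-handed (so a half turn about y gives the same grasp; the last joint's range is limited). The gripper opens to 92 mm and grips with 3 to 60 N. Pads are 20 mm wide; open, the fingers measure 128 mm over their backs; the gripper's body (75 mm by 189 mm) begins 69 mm behind the grasp point.
Start: joints at [1.254, 0.468, -0.012, 1.603, 0.006, 1.071, -0.056], TCP at [0.176, -0.626, 0.215] pointing down, gripper open.
Joint ranges: [-2.53, 2.53], [-0.31, 2.02], [-1.57, 1.55], [0.28, 2.44], [-1.29, 4.43], [0.15, 1.84], [-2.92, 2.92]. Speed limits (rad/s): [2.57, 2.57, 3.14, 3.14, 3.14, 3.14, 3.14].

INTERFACE

Orientations are given as a unit quaternion [x, y, z, w].
In Python, from workcell import arm, read_camera, camera_info gives the robot as it stands. The module is installed in compiled form; this text tells all that it offers.
- The arm moves only by the shell command python3 -m pendant 'ROWS' [FORCE]. ROWS is JSON, a list that holds one entry, the list of rows, each a list of 7 numbers: the shift along the tool's x, y, z in cm, then the turn, a rotation vector about the tool's x, y, z in rad, then the opening, from -1 (shut) to 1 (fully open). A call has 1 to 12 rows; each row shifts and turns the pose as measured when the row begins, along the tool's axes as they then stand; what a row does not reach is not made up. A row lasts 1/8 s, in which the tool goes at most 62.5 mm and 10.7 degrees, less where a joint would pass 70% of its speed; a pose out of reach is approached as far as the arm can. A call is refused whole if a number of a shift passes 6.25 or a number of a turn 0.188, either way. A call with a gripper value outside its range is refused whole. The fingers move at their own pace and stop on an object; FORCE is the grip in N (left out, the last holds). Time passes only in rows, so rows that do not move let the fingers close. It gives the time, the measured TCP pose, the force and the opening at its end, in the units of the state.
- arm.state(): the state, without advancing time (a new reading comes with each control period).
- read_camera(name): name is "scene" or "side" or "wrist"; returns (picture, depth): 480x640x3 uint8, red, green, blue; 480x640 float32, m along the optical axis (not along the pixel's ray), 0 where there is no reading.
- camera_info(name): a dict with "K" (3x3 intrinsics, pixels), "position" and "attitude" of the camera in the world. Camera axes: x right, y down, z forward; pixel columns grow to the right and rows downward; lengths in m; the calibration is good to about 2 mm. A picture is of the moment at which its call begins: read the wrist's pose just before it. camera_info takes no time and is no camera call; for the wrist camera it gives the pose at the moment of the call.
- arm.job_done(): hands the job in, once; it reports no verdict.
The state is a dict: "t": time; "joint_pos": joint angles; "joint_velocities": joint speeds; "joint_efforts": joint torques, N m; "ee_pos": TCP position; "eef_rot": TCP orientation; "force": force on the tool from outside, world axes, zero at the start; "torque": the same for the moment, N m; "opening": finger opening in m.
Only numpy, scipy, OpenCV 4.12 (cv2) and the standard library are available. Lean on these libraries where they do the work, as an engineer would, in place of code of your own. Each camera call takes 0.05 s, during which the arm holds its last target.

TASK

Make up the ballast for the antenna line: take the steel rings from the table and thread them, one at a time, over the spindle of the spring scale so that each lies flat on the pan or on the ring below, until the pan's pointer comes to rest between the two prongs of the clip on the gauge post. The spindle stands a little off the middle of the pan, so feel for it; lower every ring gently until the pan carries it instead of dropping it, and never push the pan down near its stop. Leave the spare rings lying flat on the table, and do not disturb the microphone, screwdriver and mug.

Things in the scene. Friction and masses are not known exactly. Their poses are not given: they have to be found in the camera images.
- scale: spring scale, fixed to the table: grey housing 130 x 130 x 45 mm with a sprung round pan above it; origin at the centre of the housing's underside, z up; on its +x side stands a slotted aluminium gauge post (x 68 to 77 mm, y -22 to 22 mm, 130 mm high)
- pan (a joint): how far the pan has sunk, in m: 0 empty, 0.060 at its stop (count 0.055 as too far). The spring gives 230 N/m, so one ring sinks it by 10 to 13 mm, and a push of 1 N by about 4 mm; it settles within half a second, slowly enough to be followed
- pan_top (a point): middle of the pan's flat top (disc 96 mm across, no rim), 125 mm above the table when empty; sinks with the pan. On it stands an upright steel spindle, 15 mm in diameter, 62 mm high, flat top chamfered over 2.5 mm to 12 mm. Its axis is 5.5 mm off this point, in a level direction that differs each time and is not measured; side forces under 25 N do not shift it
- pointer (a point): tip of the dark steel pointer, a 4 mm thick bar that is fixed to the pan and comes out through the slot of the gauge post; it sinks with the pan
- clip: dark steel target clip fixed on the outer face of the gauge post, set at a different height each time; origin midway between its two level prongs, whose facing edges lie 7.5 mm above and 7.5 mm below the origin. The weight is right when the pointer's tip rests between these edges; the empty pan's pointer is above the clip, and two or three rings are needed
- ring0: plain steel ballast ring: 56 mm outside diameter, 18 mm hole, 16 mm thick, about 270 g (each a little different, 10 % either way), lying flat on the table at the start; origin at the centre of its underside, z up its axis
- ring1: plain steel ballast ring: 56 mm outside diameter, 18 mm hole, 16 mm thick, about 270 g (each a little different, 10 % either way), lying flat on the table at the start; origin at the centre of its underside, z up its axis
- ring2: plain steel ballast ring: 56 mm outside diameter, 18 mm hole, 16 mm thick, about 270 g (each a little different, 10 % either way), lying flat on the table at the start; origin at the centre of its underside, z up its axis
- ring3: plain steel ballast ring: 56 mm outside diameter, 18 mm hole, 16 mm thick, about 270 g (each a little different, 10 % either way), lying flat on the table at the start; origin at the centre of its underside, z up its axis
- mic: black hand microphone 55 x 75 x 26 mm lying on the table, leave alone; origin at the centre of its underside
- driver: screwdriver 180 mm long with an orange handle lying on the table, leave alone; origin at its underside
- mug: white mug 80 mm across, 90 mm high, leave alone; origin at the centre of its underside
Not all that is in view belongs to the job. Leave any blue, red or turquoise look-alike of the ring1 alone.

How it is judged:
On the way, in this order (a step that is already met when the one before it is completed fails the run):
1. the first ring is threaded on the spindle, let go, and the pan carries it (((horizontal distance between ring0 and pan_top below 0.011 m and z of ring0 in the frame of pan_top between -0.004 and 0.04 m and angle between ring0's own z axis and vertical below 0.15 rad) or (horizontal distance between ring1 and pan_top below 0.011 m and z of ring1 in the frame of pan_top between -0.004 and 0.04 m and angle between ring1's own z axis and vertical below 0.15 rad) or (horizontal distance between ring2 and pan_top below 0.011 m and z of ring2 in the frame of pan_top between -0.004 and 0.04 m and angle between ring2's own z axis and vertical below 0.15 rad) or (horizontal distance between ring3 and pan_top below 0.011 m and z of ring3 in the frame of pan_top between -0.004 and 0.04 m and angle between ring3's own z axis and vertical below 0.15 rad)) and value of joint pan above 0.008 m and contact force between the fingers and ring0 below 0.1 N and contact force between the fingers and ring1 below 0.1 N and contact force between the fingers and ring2 below 0.1 N and contact force between the fingers and ring3 below 0.1 N), for 0.2 s.
2. a second ring is threaded on the spindle and let go ((((horizontal distance between ring0 and pan_top below 0.011 m and z of ring0 in the frame of pan_top between -0.004 and 0.04 m and angle between ring0's own z axis and vertical below 0.15 rad) and (horizontal distance between ring1 and pan_top below 0.011 m and z of ring1 in the frame of pan_top between -0.004 and 0.04 m and angle between ring1's own z axis and vertical below 0.15 rad)) or ((horizontal distance between ring0 and pan_top below 0.011 m and z of ring0 in the frame of pan_top between -0.004 and 0.04 m and angle between ring0's own z axis and vertical below 0.15 rad) and (horizontal distance between ring2 and pan_top below 0.011 m and z of ring2 in the frame of pan_top between -0.004 and 0.04 m and angle between ring2's own z axis and vertical below 0.15 rad)) or ((horizontal distance between ring0 and pan_top below 0.011 m and z of ring0 in the frame of pan_top between -0.004 and 0.04 m and angle between ring0's own z axis and vertical below 0.15 rad) and (horizontal distance between ring3 and pan_top below 0.011 m and z of ring3 in the frame of pan_top between -0.004 and 0.04 m and angle between ring3's own z axis and vertical below 0.15 rad)) or ((horizontal distance between ring1 and pan_top below 0.011 m and z of ring1 in the frame of pan_top between -0.004 and 0.04 m and angle between ring1's own z axis and vertical below 0.15 rad) and (horizontal distance between ring2 and pan_top below 0.011 m and z of ring2 in the frame of pan_top between -0.004 and 0.04 m and angle between ring2's own z axis and vertical below 0.15 rad)) or ((horizontal distance between ring1 and pan_top below 0.011 m and z of ring1 in the frame of pan_top between -0.004 and 0.04 m and angle between ring1's own z axis and vertical below 0.15 rad) and (horizontal distance between ring3 and pan_top below 0.011 m and z of ring3 in the frame of pan_top between -0.004 and 0.04 m and angle between ring3's own z axis and vertical below 0.15 rad)) or ((horizontal distance between ring2 and pan_top below 0.011 m and z of ring2 in the frame of pan_top between -0.004 and 0.04 m and angle between ring2's own z axis and vertical below 0.15 rad) and (horizontal distance between ring3 and pan_top below 0.011 m and z of ring3 in the frame of pan_top between -0.004 and 0.04 m and angle between ring3's own z axis and vertical below 0.15 rad))) and value of joint pan above 0.017 m and contact force between the fingers and ring0 below 0.1 N and contact force between the fingers and ring1 below 0.1 N and contact force between the fingers and ring2 below 0.1 N and contact force between the fingers and ring3 below 0.1 N), for 0.2 s.
At the end, for the whole second after the job is handed in: The pointer tip rests within 7.5 mm above or below the clip's origin; each ring is threaded on the spindle (flat within 0.15 rad, centre within 11 mm of the pan's middle, underside under 40 mm above the pan) or lies flat on the table; all at rest and released (z of pointer in the frame of clip between -0.0075 and 0.0075 m and ((horizontal distance between ring0 and pan_top below 0.011 m and z of ring0 in the frame of pan_top between -0.004 and 0.04 m and angle between ring0's own z axis and vertical below 0.15 rad) or (height (world z) of ring0 below 0.005 m and angle between ring0's own z axis and vertical below 0.1 rad)) and ((horizontal distance between ring1 and pan_top below 0.011 m and z of ring1 in the frame of pan_top between -0.004 and 0.04 m and angle between ring1's own z axis and vertical below 0.15 rad) or (height (world z) of ring1 below 0.005 m and angle between ring1's own z axis and vertical below 0.1 rad)) and ((horizontal distance between ring2 and pan_top below 0.011 m and z of ring2 in the frame of pan_top between -0.004 and 0.04 m and angle between ring2's own z axis and vertical below 0.15 rad) or (height (world z) of ring2 below 0.005 m and angle between ring2's own z axis and vertical below 0.1 rad)) and ((horizontal distance between ring3 and pan_top below 0.011 m and z of ring3 in the frame of pan_top between -0.004 and 0.04 m and angle between ring3's own z axis and vertical below 0.15 rad) or (height (world z) of ring3 below 0.005 m and angle between ring3's own z axis and vertical below 0.1 rad)) and linear speed of each of ring0, ring1, ring2, ring3 below 0.01 m/s and velocity of joint pan between -0.005 and 0.005 m/s); the robot touches nothing.
It fails at once if the pan is pushed or dropped down to within 5 mm of its stop (value of joint pan above 0.055 m).
It fails at once if the pan is jolted downwards faster than 0.2 m/s (a ring dropped) (velocity of joint pan above 0.2 m/s).
It fails at once if the scale is loaded with more than 25 N (contact force between anything else and scale above 25 N).
It fails at once if two rings are in the air at once, neither of them on the spindle (one at a time) (((height (world z) of ring0 above 0.03 m and not (horizontal distance between ring0 and pan_top below 0.011 m and z of ring0 in the frame of pan_top below 0.055 m)) and (height (world z) of ring1 above 0.03 m and not (horizontal distance between ring1 and pan_top below 0.011 m and z of ring1 in the frame of pan_top below 0.055 m))) or ((height (world z) of ring0 above 0.03 m and not (horizontal distance between ring0 and pan_top below 0.011 m and z of ring0 in the frame of pan_top below 0.055 m)) and (height (world z) of ring2 above 0.03 m and not (horizontal distance between ring2 and pan_top below 0.011 m and z of ring2 in the frame of pan_top below 0.055 m))) or ((height (world z) of ring0 above 0.03 m and not (horizontal distance between ring0 and pan_top below 0.011 m and z of ring0 in the frame of pan_top below 0.055 m)) and (height (world z) of ring3 above 0.03 m and not (horizontal distance between ring3 and pan_top below 0.011 m and z of ring3 in the frame of pan_top below 0.055 m))) or ((height (world z) of ring1 above 0.03 m and not (horizontal distance between ring1 and pan_top below 0.011 m and z of ring1 in the frame of pan_top below 0.055 m)) and (height (world z) of ring2 above 0.03 m and not (horizontal distance between ring2 and pan_top below 0.011 m and z of ring2 in the frame of pan_top below 0.055 m))) or ((height (world z) of ring1 above 0.03 m and not (horizontal distance between ring1 and pan_top below 0.011 m and z of ring1 in the frame of pan_top below 0.055 m)) and (height (world z) of ring3 above 0.03 m and not (horizontal distance between ring3 and pan_top below 0.011 m and z of ring3 in the frame of pan_top below 0.055 m))) or ((height (world z) of ring2 above 0.03 m and not (horizontal distance between ring2 and pan_top below 0.011 m and z of ring2 in the frame of pan_top below 0.055 m)) and (height (world z) of ring3 above 0.03 m and not (horizontal distance between ring3 and pan_top below 0.011 m and z of ring3 in the frame of pan_top below 0.055 m)))).
It fails at once if the microphone, screwdriver or mug is moved by more than 15 mm (distance of any of mic, driver, mug from where it was at the start of the episode above 0.015 m).
It also fails if it takes over 72 s, if anything falls off the work surface, if the arm or the gripper's body presses on something with over 40 N, if the wrist force passes 120 N, or if a joint passes its speed limit or range.

## Working session

There is one attempt and no reset: what is moved stays moved. The work goes in short steps, Python scripts to look and compute and a shell command to move; the robot and the scene stay as the last step left them, time stands still between calls to the robot, and variables do not carry over. Pictures are saved under pics/ and viewed, and the job is handed in when it is done.

```bash
mkdir -p pics; ls; python3 - <<'E'
from workcell import arm, read_camera, camera_info
import cv2, numpy as np
print(arm.state(), arm.finger_overhang)
for n in ("scene","side","wrist"):
    i=camera_info(n); print(n,i)
    p,d=read_camera(n); cv2.imwrite(f"pics/{n}0.png",p[...,::-1]); np.save(f"pics/{n}0.npy",d)
print(arm.state()['t'])
E
```

```text
pics
{'t': 0.0, 'joint_pos': array([ 1.25402595,  0.46832439, -0.01159734,  1.6036217 ,  0.00602528,
        1.07140338, -0.0563036 ]), 'joint_velocities': array([ 0.0010895 , -0.0011424 ,  0.00058243, -0.00022061,  0.00033176,
        0.00100793, -0.00171328]), 'joint_efforts': array([ 1.08608592e-04, -5.20579505e+01, -1.27046270e-02, -2.43753326e+01,
       -5.67126903e-02,  1.73042575e-02,  1.49359266e-04]), 'ee_pos': array([ 0.17550112, -0.62525585,  0.21427541]), 'eef_rot': array([-0.56321353,  0.4276257 , -0.42659573,  0.56386423]), 'force': array([-0.37976064,  0.62971619, -0.13626048]), 'torque': array([ 0.01139264, -0.04126317,  0.00010502]), 'opening': 0.0916402894271865} 0.025
scene {'K': array([[474.96891592,   0.        , 316.71632174],
       [  0.        , 474.96891592, 234.79741277],
       [  0.        ,   0.        ,   1.        ]]), 'position': array([ 1.21826321, -0.82845689,  0.74971405]), 'attitude': array([ 0.82925965,  0.282876  , -0.15684799, -0.45575028])}
side {'K': array([[572.14166202,   0.        , 320.31897505],
       [  0.        , 572.14166202, 237.76188945],
       [  0.        ,   0.        ,   1.        ]]), 'position': array([0.08340585, 0.91555898, 0.97339768]), 'attitude': array([-0.21729311,  0.8754295 , -0.41828508,  0.10697891])}
wrist {'K': array([[348.60699339,   0.        , 321.90447359],
       [  0.        , 348.60699339, 233.0924585 ],
       [  0.        ,   0.        ,   1.        ]]), 'position': array([ 0.24703555, -0.60472183,  0.38351466]), 'attitude': array([ 0.79001029, -0.59817315, -0.0821162 ,  0.10644037])}
0.15
```

View pics/scene0.png

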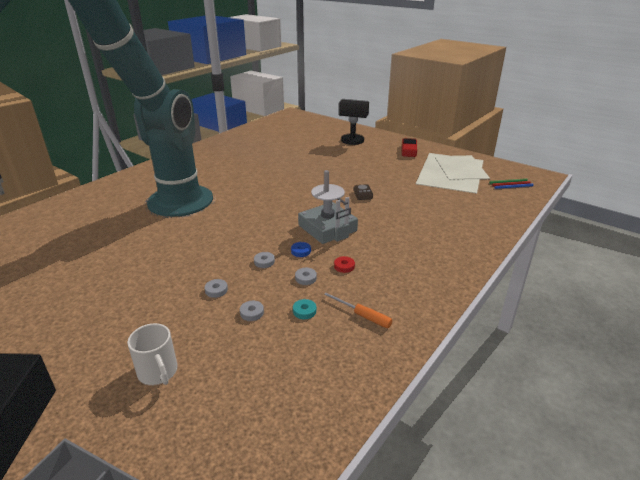

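View pics/side0.png

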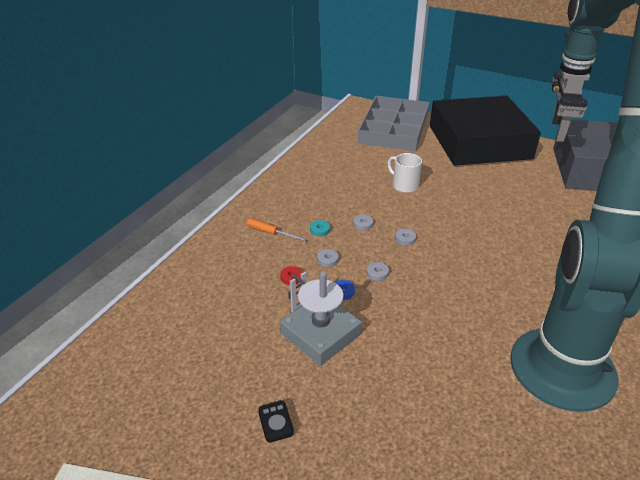

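View pics/wrist0.png

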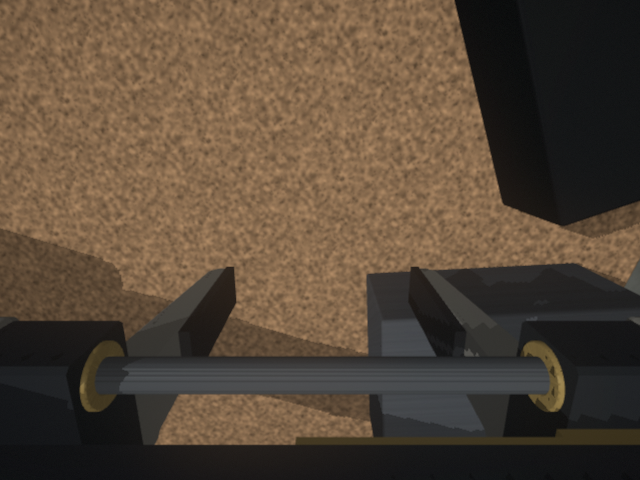

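```bash
python3 - <<'E'
from workcell import arm
from scipy.spatial.transform import Rotation as R
print(R.from_quat(arm.state()['eef_rot']).as_matrix().round(3))
E
```

```text
[[ 0.27  -0.     0.963]
 [-0.963  0.001  0.27 ]
 [-0.001 -1.    -0.   ]]
```

```bash
cat > h.py <<'E'
import numpy as np, cv2
from scipy.spatial.transform import Rotation as R
from workcell import arm, read_camera, camera_info
def cloud(d,i):
    K=i['K']; v,u=np.mgrid[:480,:640]
    P=np.stack([(u-K[0,2])/K[0,0]*d,(v-K[1,2])/K[1,1]*d,d],-1)
    W=P@R.from_quat(i['attitude']).as_matrix().T+i['position']; W[d<=0]=np.nan; return W
def ray(u,v,i,z):
    K=i['K']; r=R.from_quat(i['attitude']).as_matrix()@np.array([(u-K[0,2])/K[0,0],(v-K[1,2])/K[1,1],1]); p=i['position']
    return p+r*(z-p[2])/r[2]
def proj(P,i):
    q=(np.asarray(P)-i['position'])@R.from_quat(i['attitude']).as_matrix(); K=i['K']
    return q[...,0]/q[...,2]*K[0,0]+K[0,2], q[...,1]/q[...,2]*K[1,1]+K[1,2]
E
python3 - <<'E'
from h import *
seeds={'scene':[(264,260),(305,277),(216,288),(252,311),(301,250),(344,265),(305,310)],'side':[(377,271),(327,257),(405,237),(363,222),(344,289),(291,273),(320,228)]}
for n in seeds:
    i=camera_info(n); d=np.load(f'pics/{n}0.npy'); W=cloud(d,i); im=cv2.imread(f'pics/{n}0.png')
    print(n,'table z',np.nanmedian(W[300:330,520:560,2]) if n=='scene' else np.nanmedian(W[300:330,150:200,2]))
    for u,v in seeds[n]:
        c=ray(u,v,i,0.008)
        m=(np.hypot(W[...,0]-c[0],W[...,1]-c[1])<0.042)&(W[...,2]>0.010)&(W[...,2]<.03)
        q=W[m]; pts=np.argwhere(m)[:,::-1].astype(np.float32)
        # outer hull of top pixels cast on z=.016
        hull=cv2.convexHull(pts)[:,0]
        H=np.array([ray(a,b,i,0.016)[:2] for a,b in hull],np.float32)
        cc,r=cv2.minEnclosingCircle(H*1000)
        print((u,v),m.sum(),'zmed',np.median(q[:,2]).round(4),'mid',((q[:,:2].max(0)+q[:,:2].min(0))/2).round(4),'circ',np.round(cc,1),round(r,1))
    # mics, etc: everything above table on range
    m=(W[...,2]>0.025)&(W[...,0]>0.2)&(W[...,0]<1.05)&(abs(W[...,1])<.6)
    k,l,s,ce=cv2.connectedComponentsWithStats(m.astype(np.uint8))
    for j in range(1,k):
        if s[j,4]>30:
            q=W[l==j]; print('obj',s[j],q.min(0).round(3),q.max(0).round(3))
E
```

```text
scene table z -0.7484612513709603
(264, 260) 222 zmed 0.0161 mid [ 0.4646 -0.0922] circ [467.1 -93.1] 31.6
(305, 277) 255 zmed 0.0164 mid [ 0.5991 -0.079 ] circ [599.9 -81.4] 32.1
(216, 288) 275 zmed 0.0162 mid [ 0.4538 -0.2527] circ [ 456.7 -253.3] 32.1
(252, 311) 332 zmed 0.0163 mid [ 0.5822 -0.2584] circ [ 584.9 -259.6] 32.4
(301, 250) 201 zmed 0.0162 mid [0.5104 0.0078] circ [514.5   5.2] 32.9
(344, 265) 233 zmed 0.0166 mid [0.6473 0.0236] circ [649.8  20.8] 32.4
(305, 310) 319 zmed 0.0165 mid [ 0.6763 -0.1788] circ [ 677.  -181.8] 31.3
obj [ 298  170   60   68 1963] [0.415 0.072 0.025] [0.578 0.23  0.189]
obj [354 184  18  11 110] [0.428 0.359 0.025] [0.506 0.43  0.032]
obj [360 305  31  17  98] [ 0.785 -0.114  0.025] [ 0.862 -0.098  0.03 ]
obj [ 127  323   49   62 2057] [ 0.508 -0.539  0.025] [ 0.621 -0.459  0.093]
side table z 0.00019754679986494494
(377, 271) 280 zmed 0.0152 mid [ 0.4626 -0.0886] circ [461.1 -85.3] 31.3
(327, 257) 255 zmed 0.0156 mid [ 0.5959 -0.0771] circ [595.  -73.6] 30.9
(405, 237) 229 zmed 0.0152 mid [ 0.45   -0.2506] circ [ 450.5 -247. ] 31.5
(363, 222) 212 zmed 0.0154 mid [ 0.5804 -0.2547] circ [ 576.1 -252.5] 33.0
(344, 289) 193 zmed 0.0157 mid [0.5073 0.008 ] circ [505.9   9.8] 30.0
(291, 273) 231 zmed 0.0159 mid [0.6452 0.0264] circ [644.8  29.6] 32.0
(320, 228) 210 zmed 0.0156 mid [ 0.6734 -0.1772] circ [ 671.9 -174.2] 31.5
obj [569   0  12  30 187] [ 0.2   -0.6    0.496] [ 0.221 -0.571  0.567]
obj [388 153  34  33 845] [ 0.506 -0.543  0.025] [ 0.619 -0.452  0.094]
obj [ 280  271   82   88 4166] [0.412 0.093 0.025] [0.577 0.237 0.191]
obj [259 400  33  36 625] [0.423 0.362 0.025] [0.501 0.437 0.033]
```

```bash
python3 - <<'E'
import cv2
a=cv2.imread('pics/scene0.png')[160:250,270:390]; b=cv2.imread('pics/side0.png')[255:365,260:380]
cv2.imwrite('pics/c.png',cv2.hconcat([cv2.resize(a,(400,300),interpolation=cv2.INTER_CUBIC),cv2.resize(b,(327,300),interpolation=cv2.INTER_CUBIC)]))
E
```

```text
(no output)
```

View pics/c.png

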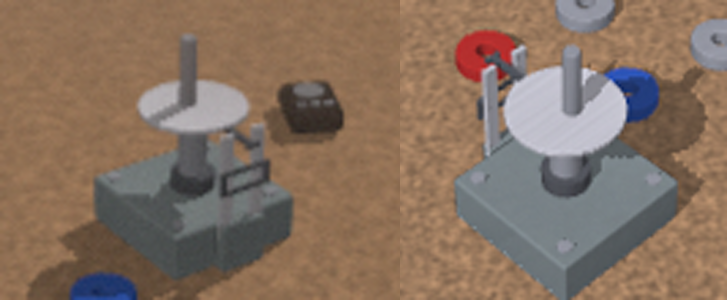

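```bash
python3 - <<'E'
from h import *
for n in ('scene','side'):
    i=camera_info(n); d=np.load(f'pics/{n}0.npy'); W=cloud(d,i); im=cv2.imread(f'pics/{n}0.png').astype(int)
    near=np.hypot(W[...,0]-.49,W[...,1]-.16)<.14
    z=W[...,2]
    m=near&(z>.041)&(z<.049); q=W[m]; 
    r=cv2.minAreaRect((q[:,:2]*1000).astype(np.float32)); print(n,'housing',r,m.sum(),np.median(q[:,2]))
    m=near&(abs(z-.125)<.006); q=W[m]; c,rr=cv2.minEnclosingCircle((q[:,:2]*1000).astype(np.float32)); print('pan',c,rr,np.median(q[:,2]))
    for lo,hi in ((.135,.15),(.15,.165),(.165,.18),(.18,.195)):
        m=near&(z>lo)&(z<hi); q=W[m]; print('spindle',lo,m.sum(),q.mean(0).round(4),q.min(0).round(4),q.max(0).round(4))
    # dark pixels
    m=near&(im.sum(-1)<220)&(z>.05); 
    for v,u in np.argwhere(m)[::3]: print((u,v),W[v,u].round(3),im[v,u].sum(),end=' ')
    print()
E
```

```text
scene housing ((500.3290100097656, 150.90496826171875), (131.39279174804688, 145.83843994140625), 72.69122314453125) 706 0.045529029700652146
pan (513.6495361328125, 153.2376251220703) 67.5053482055664 0.1254502772075916
spindle 0.135 24 [0.4927 0.1499 0.1433] [0.4867 0.1449 0.1361] [0.4985 0.1584 0.1497]
spindle 0.15 23 [0.492  0.1499 0.1579] [0.4865 0.1446 0.151 ] [0.4967 0.1575 0.1636]
spindle 0.165 27 [0.492  0.1506 0.1733] [0.4841 0.1438 0.1655] [0.4967 0.1586 0.18  ]
spindle 0.18 17 [0.491  0.1513 0.1861] [0.4856 0.145  0.1809] [0.4981 0.1591 0.1895]
(np.int64(338), np.int64(199)) [0.545 0.137 0.123] 203 (np.int64(342), np.int64(202)) [0.563 0.13  0.122] 214 (np.int64(345), np.int64(203)) [0.576 0.126 0.125] 203 (np.int64(344), np.int64(204)) [0.572 0.127 0.121] 217 (np.int64(347), np.int64(209)) [0.57  0.146 0.095] 191 (np.int64(350), np.int64(209)) [0.573 0.156 0.092] 186 (np.int64(344), np.int64(210)) [0.568 0.134 0.097] 183 (np.int64(350), np.int64(210)) [0.574 0.155 0.089] 194 (np.int64(340), np.int64(211)) [0.564 0.121 0.098] 199 (np.int64(349), np.int64(211)) [0.575 0.14
[... 2351 characters left out ...]
, np.int64(287)) [0.565 0.136 0.098] 142 (np.int64(289), np.int64(293)) [0.572 0.154 0.092] 194 (np.int64(289), np.int64(295)) [0.572 0.154 0.086] 181 (np.int64(289), np.int64(298)) [0.572 0.155 0.077] 205 (np.int64(328), np.int64(313)) [0.482 0.141 0.061] 192 (np.int64(327), np.int64(315)) [0.482 0.147 0.06 ] 183 (np.int64(328), np.int64(319)) [0.475 0.156 0.06 ] 216 (np.int64(328), np.int64(320)) [0.474 0.157 0.057] 165 (np.int64(327), np.int64(321)) [0.476 0.159 0.056] 189 (np.int64(324), np.int64(322)) [0.478 0.168 0.06 ] 217 (np.int64(327), np.int64(322)) [0.474 0.162 0.056] 171 (np.int64(325), np.int64(323)) [0.476 0.167 0.057] 199 (np.int64(323), np.int64(324)) [0.48  0.17  0.055] 210
```

```bash
python3 -m pendant '[[[-4.4,0,4.2,0,0,0,1],[-4.4,0,4.2,0,0,0,1],[-4.4,0,4.2,0,0,0,1],[-4.4,0,4.2,0,0,0,1],[-4.4,0.5,4.2,0,0,0,1],[-4.4,1,4.2,0,0,0,1],[-4.4,1,4.2,0,0,0,1],[-4.4,1,4.2,0,0,0,1],[-4.4,1,4.2,0,0,0,1],[-4.2,1,4.2,0,0,0,1]]]' 20
cat > look.py <<'E'
import sys
from h import *
tx=np.array([float(a) for a in sys.argv[1:4]])
s=arm.state(); M=R.from_quat(s['eef_rot'])
print('t',s['t'],'tcp',s['ee_pos'].round(4),'F',s['force'].round(2),'op',round(s['opening'],4))
D=R.from_matrix(np.array([[.27,0,.963],[-.963,0,.27],[0,-1,0]]))
print('cm in tool axes',(M.inv().apply(tx-s['ee_pos'])*100).round(2),'turn',(M.inv()*D).as_rotvec().round(3))
E
python3 look.py .4635 -.09 .028
```

```text
t: 1.4
ee_pos: [0.4667, -0.0833, 0.158]
eef_rot: [0.561, -0.429, 0.431, -0.561]
force: [0.7, -0.9, -0.0]
opening: 0.0917
t 1.4 tcp [ 0.4667 -0.0833  0.158 ] F [ 0.72 -0.86 -0.03] op 0.0917
cm in tool axes [ 0.53 13.   -0.5 ] turn [-0.001 -0.01   0.003]
```

```bash
python3 -m pendant '[[[0.5,2,-0.5,0,0,0,1],[0,2,0,0,0,0,1],[0,0,0,0,0,0,1]]]'
cat > snap.py <<'E'
import sys
from h import *
n,f=sys.argv[1:3]
i=camera_info(n); p,d=read_camera(n); cv2.imwrite(f'pics/{f}.png',p[...,::-1]); np.save(f'pics/{f}.npy',d)
np.savez(f'pics/{f}_i.npz',**i)
E
python3 snap.py wrist w1; python3 look.py .4635 -.09 .028
```

```text
t: 1.78
ee_pos: [0.465, -0.0832, 0.1164]
eef_rot: [-0.563, 0.426, -0.427, 0.564]
force: [-0.1, -0.7, 0.2]
opening: 0.0923
t 1.825 tcp [ 0.4657 -0.0835  0.1172] F [0.02 0.95 0.52] op 0.0921
cm in tool axes [ 0.56  8.92 -0.42] turn [-0.003  0.001  0.001]
```

View pics/w1.png

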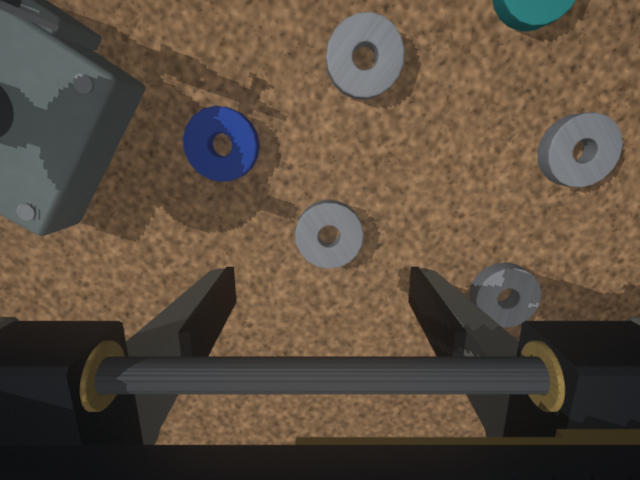

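```bash
cat > wr.py <<'E'
# grey ring centres in wrist image at height z : wr.py file z
import sys
from h import *
f=sys.argv[1]; z=float(sys.argv[2])
im=cv2.imread(f'pics/{f}.png'); i=dict(np.load(f'pics/{f}_i.npz')); W=cloud(np.load(f'pics/{f}.npy'),i)
m=((W[...,2]>z-.004)&(W[...,2]<z+.005)).astype(np.uint8)
m[345:]=0
k,l,s,c=cv2.connectedComponentsWithStats(m)
for j in range(1,k):
    if s[j,4]>800:
        pts=cv2.convexHull(np.argwhere(l==j)[:,::-1].astype(np.float32))[:,0]
        H=np.array([ray(a,b,i,z)[:2]*1000 for a,b in pts],np.float32); cc,r=cv2.minEnclosingCircle(H)
        print(s[j],c[j].round(),'circle',np.round(cc,1),round(r,1),'col',im[l==j].mean(0).round())
E
python3 wr.py w1 .016
```

```text
[  41    0   99  229 1372] [ 99. 124.] circle [492.2 130.4] 80.3 col [52. 54. 51.]
[ 500    0   75   28 1469] [536.  11.] circle [ 661.9 -178.2] 25.1 col [111. 112.  42.]
[ 325   12   79   87 4733] [364.  55.] circle [597.1 -75.8] 27.7 col [132. 128. 125.]
[ 183  106   74   76 3946] [219. 144.] circle [509.9  10.3] 27.8 col [111.  57.  40.]
[ 544  113   78   75 4039] [583. 150.] circle [ 579.6 -253.9] 28.6 col [123. 119. 116.]
[ 294  202   69   67 3203] [328. 235.] circle [463.9 -87.8] 27.8 col [129. 126. 125.]
[ 474  267   67   61 2716] [508. 296.] circle [ 452.7 -247.6] 28.9 col [94. 91. 90.]
```

```bash
python3 -m pendant '[[[0.43,3,-0.33,0,0,0,1],[0,3,0,0,0,0,1],[0,2,0,0,0,0,1],[0,0.9,0,0,0,0,1],[0,0,0,0,0,0,1]]]' 20
python3 look.py .4637 -.0885 .028
```

```text
t: 2.45
ee_pos: [0.4684, -0.0916, 0.0308]
eef_rot: [-0.561, 0.424, -0.432, 0.565]
force: [0.5, -0.2, 0.1]
opening: 0.092
t 2.45 tcp [ 0.4684 -0.0916  0.0308] F [ 0.52 -0.22  0.13] op 0.092
cm in tool axes [-0.43  0.28 -0.37] turn [-0.011 -0.003  0.007]
```

```bash
python3 -m pendant '[[[-0.4,0.2,-0.37,-0.01,0,0.005,1],[0,0,0,0,0,0,1],[0,0,0,0,0,0,1]]]' 20
python3 look.py .4637 -.0885 .028;python3 snap.py wrist w2; python3 look.py .4637 -.0885 .028; python3 wr.py w2 .016
```

```text
t: 2.82
ee_pos: [0.465, -0.0889, 0.0307]
eef_rot: [-0.562, 0.426, -0.43, 0.563]
force: [0.3, 0.0, 0.8]
opening: 0.0918
t 2.825 tcp [ 0.465  -0.0889  0.0307] F [0.3  0.02 0.84] op 0.0918
cm in tool axes [-0.08  0.27 -0.11] turn [-0.004 -0.004  0.003]
t 2.875 tcp [ 0.465  -0.0889  0.0307] F [ 0.64 -1.07  0.16] op 0.0917
cm in tool axes [-0.08  0.27 -0.11] turn [-0.004 -0.004  0.003]
[ 314    0  118   77 6208] [372.  35.] circle [596.4 -76.3] 27.4 col [133. 129. 126.]
[   0   32   40  128 1564] [17. 91.] circle [511.7  89.9] 30.3 col [49. 50. 47.]
[ 106   88  111  112 8542] [161. 143.] circle [510.4   9.9] 28.1 col [113.  56.  37.]
[ 273  227   98   92 6305] [321. 272.] circle [464.4 -88. ] 27.9 col [118. 115. 114.]
```

View pics/w2.png

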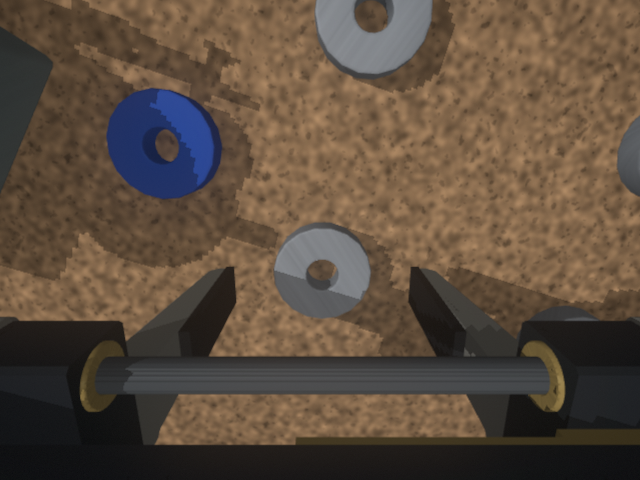

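```bash
python3 -m pendant '[[[-0.1,0.25,-0.1,0,0,0,1],[0,0,0,0,0,0,0.3],[0,0,0,0,0,0,-1],[0,0,0,0,0,0,-1],[0,0,0,0,0,0,-1],[0,0,0,0,0,0,-1]]]' 25
python3 look.py .4637 -.0885 .028
```

```text
t: 3.62
ee_pos: [0.4638, -0.0882, 0.0282]
eef_rot: [-0.562, 0.426, -0.43, 0.563]
force: [0.1, -0.4, -0.1]
opening: 0.044
t 3.625 tcp [ 0.4638 -0.0882  0.0282] F [ 0.14 -0.43 -0.07] op 0.044
cm in tool axes [ 0.02  0.02 -0.02] turn [-0.004 -0.004  0.003]
```

```bash
python3 snap.py wrist w3; python3 look.py .4637 -.0885 .028; python3 wr.py w3 .016
```

```text
t 3.675 tcp [ 0.4638 -0.0882  0.0282] F [-0.13  0.63 -0.34] op 0.0402
cm in tool axes [ 0.03  0.02 -0.01] turn [-0.004 -0.004  0.003]
[ 316    0  120   74 6036] [375.  34.] circle [595.9 -76.3] 27.4 col [142. 137. 134.]
[   0   30   37  119 1455] [15. 85.] circle [514.1  88.3] 27.6 col [53. 54. 51.]
[ 105   85  112  113 8785] [160. 141.] circle [510.2   9.9] 28.0 col [121.  60.  40.]
[ 275  226   97   94 6138] [322. 272.] circle [464.4 -87.9] 28.0 col [126. 123. 121.]
[ 544  314   78   31 1736] [583. 331.] circle [ 467.6 -245.5] 23.9 col [92. 89. 88.]
```

View pics/w3.png

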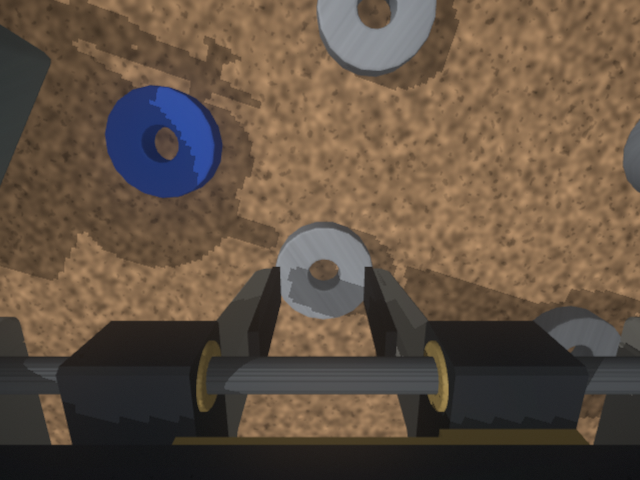

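```bash
python3 - <<'E'
from h import *
i=dict(np.load('pics/w3_i.npz')); W=cloud(np.load('pics/w3.npy'),i); s=arm.state()
M=R.from_quat(s['eef_rot'])
for u,v in [(275,268),(270,280),(262,300),(268,330),(250,350),(370,268),(378,280),(385,300),(384,340),(240,300),(400,290),(60,390),(20,400)]:
    print((u,v),W[v,u].round(4),(M.inv().apply(W[v,u]-s['ee_pos'])*1000).round(1))
E
```

```text
(275, 268) [ 0.4663 -0.0617  0.0299] [-24.9  -1.7   9.5]
(270, 280) [ 0.4655 -0.0613  0.0439] [-25.4 -15.8   8.9]
(262, 300) [ 0.4657 -0.061   0.0658] [-25.6 -37.6   9.3]
(268, 330) [ 0.4552 -0.0666  0.0697] [-23.  -41.6  -2.3]
(250, 350) [ 0.4586 -0.0624  0.0903] [-26.  -62.1   2.2]
(370, 268) [ 0.479  -0.1088  0.0292] [23.9 -0.9  9.2]
(378, 280) [ 0.4791 -0.1107  0.0438] [ 25.8 -15.5   8.8]
(385, 300) [ 0.4795 -0.1098  0.0665] [ 25.2 -38.1   9.6]
(384, 340) [ 0.474  -0.1072  0.0886] [ 21.2 -60.3   5.1]
(240, 300) [ 0.4642 -0.0524  0.0674] [-34.3 -39.2  10.1]
(400, 290) [ 0.4816 -0.118   0.0561] [ 33.6 -27.8   9.3]
(60, 390) [ 0.4742 -0.0303  0.1391] [ -52.6 -111.    26. ]
(20, 400) [ 0.4496 -0.009   0.1209] [-79.8 -92.9   7.9]
```

```bash
python3 snap.py side s1; python3 - <<'E'
from h import *
i=camera_info('side'); W=cloud(np.load('pics/s1.npy'),i); im=cv2.imread('pics/s1.png')
u,v=map(int,proj([.4638,-.0882,.03],i)); print(u,v)
c=im[v-75:v+45,u-80:u+80]; cv2.imwrite('pics/s1c.png',cv2.resize(c,(800,600),interpolation=cv2.INTER_CUBIC)); print(u-80,v-75)
s=arm.state();M=R.from_quat(s['eef_rot']);L=M.inv().apply((W-s['ee_pos']).reshape(-1,3)).reshape(W.shape)
for r in range(v-30,v+12,3): print(r,[ (k,*(L[r,k]*1000).round().astype(int)) for k in range(u-24,u+25,6)])
E
```

```text
377 264
297 189
234 [(353, np.int64(145), np.int64(29), np.int64(86)), (359, np.int64(150), np.int64(31), np.int64(70)), (365, np.int64(152), np.int64(29), np.int64(54)), (371, np.int64(-42), np.int64(-129), np.int64(16)), (377, np.int64(-40), np.int64(-129), np.int64(3)), (383, np.int64(-41), np.int64(-133), np.int64(-11)), (389, np.int64(-35), np.int64(-130), np.int64(-24)), (395, np.int64(166), np.int64(27), np.int64(-27)), (401, np.int64(150), np.int64(11), np.int64(-44))]
237 [(353, np.int64(128), np.int64(26), np.int64(83)), (359, np.int64(135), np.int64(29), np.int64(67)), (365, np.int64(136), np.int64(27), np.int64(51)), (371, np.int64(-57), np.int64(-132), np.int64(14)), (377, np.int64(-47), np.int64(-126), np.int64(1)), (383, np.int64(-45), np.int64(-127), np.int64(-12)), (389, np.int64(-12), np.int64(-103), np.int64(-23)), (395, np.int64(149), np.int64(23), np.int64(-29)), (401, np.int64(136), np.int64(10), np.int64(-45))]
240 [(353, np.int64(120), np.int64(29), np.int64(81)), (359, np.int64(122), np.int64(29), np.int64(65)), (365, np.int64(-69), np.int64(-131), np.int64(2
[... 4663 characters left out ...]
7, np.int64(-32), np.int64(-12), np.int64(-3)), (383, np.int64(0), np.int64(14), np.int64(-16)), (389, np.int64(18), np.int64(27), np.int64(-29)), (395, np.int64(23), np.int64(29), np.int64(-44)), (401, np.int64(25), np.int64(27), np.int64(-59))]
273 [(353, np.int64(-11), np.int64(28), np.int64(58)), (359, np.int64(-6), np.int64(30), np.int64(43)), (365, np.int64(-3), np.int64(30), np.int64(29)), (371, np.int64(-21), np.int64(10), np.int64(12)), (377, np.int64(-16), np.int64(12), np.int64(-3)), (383, np.int64(-10), np.int64(15), np.int64(-17)), (389, np.int64(10), np.int64(29), np.int64(-30)), (395, np.int64(12), np.int64(28), np.int64(-45)), (401, np.int64(11), np.int64(25), np.int64(-60))]
```

View pics/s1c.png

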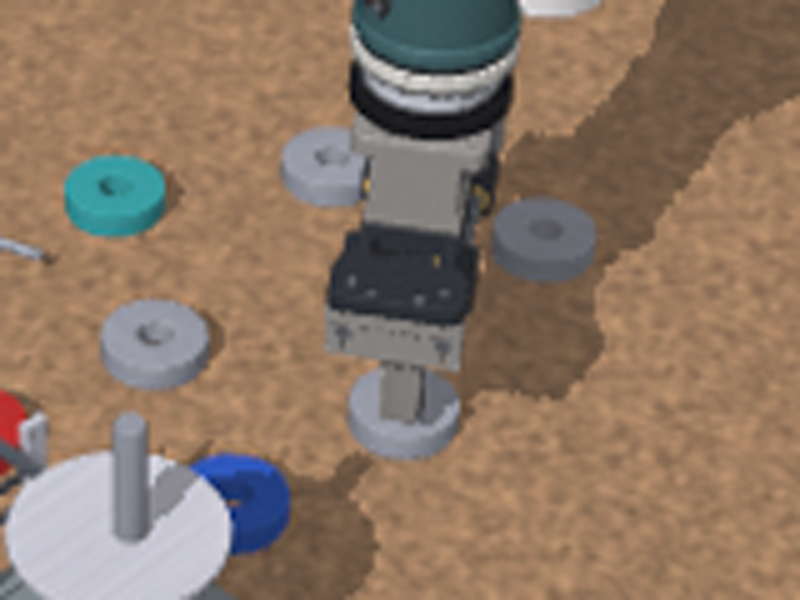

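```bash
python3 - <<'E'
from h import *
i=dict(np.load('pics/w2_i.npz')); W=cloud(np.load('pics/w2.npy'),i)
T=np.array([.465,-.0889,.0307]); M=R.from_matrix(np.array([[.27,0,.963],[-.963,0,.27],[0,-1,0]]))
L=M.inv().apply((W-T).reshape(-1,3)).reshape(W.shape)*1000
for u,v in [(230,268),(225,270),(231,275),(232,290),(215,290),(414,268),(418,270),(413,280),(430,290),(450,310),(200,310),(190,350)]: print((u,v),L[v,u].round(1))
m=(abs(L[...,2])<14)&(abs(L[...,0])<75)&(L[...,1]<8); print('lowest', np.nanmax(L[...,1][m]))
print(np.histogram(L[...,1][m],bins=np.arange(-60,12,4)))
E
```

```text
(230, 268) [-48.2  -0.7   9.3]
(225, 270) [-50.1  -3.1   9.1]
(231, 275) [-46.8  -4.8   7.1]
(232, 290) [-47.2  -3.5  -1.7]
(215, 290) [-47.9 -27.9   9.4]
(414, 268) [46.6 -1.3  9.1]
(418, 270) [47.7 -4.6  9.3]
(413, 280) [44.7 -7.5  5.1]
(430, 290) [ 46.7 -28.2   9.1]
(450, 310) [ 49.3 -45.8   8.6]
(200, 310) [-48.4 -46.1   9.2]
(190, 350) [-47.3 -62.    2. ]
lowest 1.5159724354479236
(array([821, 794, 756, 710, 650, 573, 538, 488, 447, 413, 368, 344, 324,
       286, 253,  58,   0]), array([-60, -56, -52, -48, -44, -40, -36, -32, -28, -24, -20, -16, -12,
        -8,  -4,   0,   4,   8]))
```

```bash
python3 -m pendant '[[[0,0,0,0,0,0,1],[0,0,0,0,0,0,1],[0,0,0,0,0,0,1],[0,0,0,0,0,0,1],[0,1,0,0,0,0,1],[0,0.8,0,0,0,0,1],[0,0.3,0,0,0,0,1]]]' 25
python3 look.py .4642 -.0882 .005
```

```text
t: 4.6
ee_pos: [0.4638, -0.0883, 0.0057]
eef_rot: [-0.562, 0.426, -0.43, 0.563]
force: [-0.5, -0.2, 0.4]
opening: 0.092
t 4.6 tcp [ 0.4638 -0.0883  0.0057] F [-0.49 -0.18  0.36] op 0.092
cm in tool axes [-0.    0.07  0.04] turn [-0.004 -0.004  0.003]
```

```bash
python3 -m pendant '[[[0,0,0,0,0,0,-1],[0,0,0,0,0,0,-1],[0,0,0,0,0,0,-1],[0,0,0,0,0,0,-1],[0,0,0,0,0,0,-1]]]' 25
python3 look.py .4642 -.0882 .005; python3 snap.py wrist w4;python3 wr.py w4 .016
```

```text
t: 5.22
ee_pos: [0.4638, -0.0883, 0.0055]
eef_rot: [-0.562, 0.427, -0.43, 0.563]
force: [0.4, -0.8, -1.7]
opening: 0.0544
t 5.225 tcp [ 0.4638 -0.0883  0.0055] F [ 0.41 -0.79 -1.68] op 0.0544
cm in tool axes [-0.    0.05  0.04] turn [-0.004 -0.004  0.003]
[ 317    0  135   64 6049] [382.  27.] circle [592.  -77.7] 26.8 col [138. 133. 130.]
[   73    77   130   129 11528] [137. 141.] circle [510.5   9.8] 28.1 col [118.  59.  38.]
[ 236  237  172  105 8656] [321. 289.] circle [469.4 -85.7] 42.0 col [115. 112. 111.]
```

View pics/w4.png

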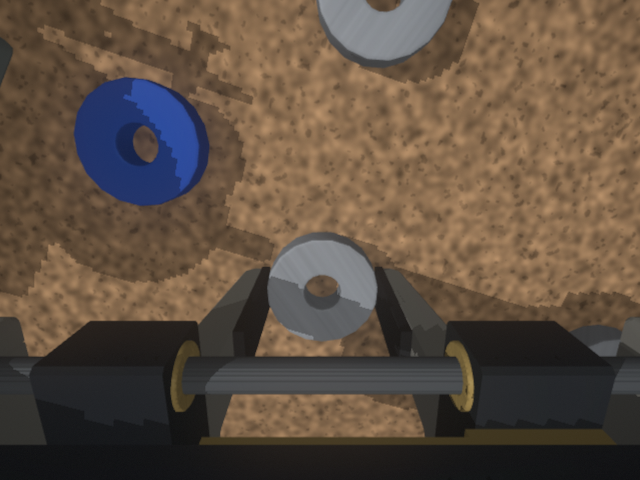

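```bash
python3 -m pendant '[[[0,-2,0,0,0,0,-1],[0,-4,0,0,0,0,-1],[0,-5,0,0,0,0,-1],[0,-5,0,0,0,0,-1],[0,-4,0,0,0,0,-1],[0,-1.2,0,0,0,0,-1],[0,0,0,0,0,0,-1]]]' 25
python3 look.py .4883 .1543 .215; python3 snap.py wrist w5
python3 - <<'E'
from h import *
i=dict(np.load('pics/w4_i.npz')); print(ray(322,287,i,.016))
E
```

```text
t: 6.15
ee_pos: [0.4593, -0.0876, 0.2204]
eef_rot: [0.564, -0.429, 0.427, -0.562]
force: [-0.0, -0.1, -3.1]
opening: 0.0545
t 6.15 tcp [ 0.4593 -0.0876  0.2204] F [-0.04 -0.09 -3.14] op 0.0545
cm in tool axes [-22.54   0.51   9.25] turn [ 0.004 -0.003 -0.   ]
[ 0.46635433 -0.086721    0.016     ]
```

View pics/w5.png

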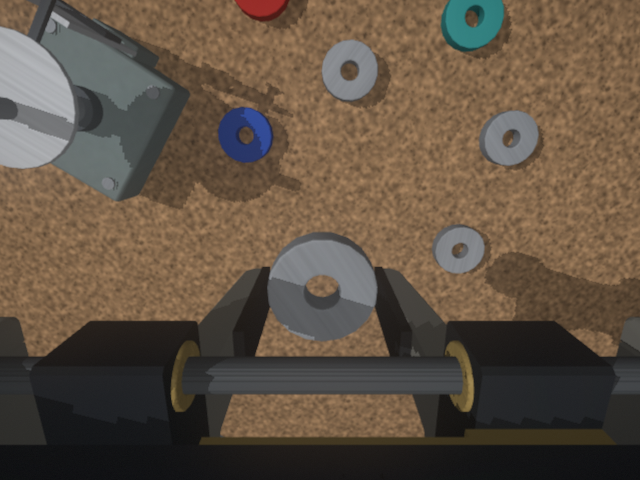

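```bash
python3 -m pendant '[[[-3.5,0,0.4,0,0,0,-1],[-5,0,0.5,0,0,0,-1],[-5,0,0.5,0,0,0,-1],[-5,0,0.4,0,0,0,-1],[-3.3,0,0.2,0,0,0,-1],[-0.7,0,0.2,0,0,0,-1],[0,0,0,0,0,0,-1],[0,0,0,0,0,0,-1]]]' 25
python3 look.py .4883 .1543 .215; python3 snap.py wrist w6
```

```text
t: 7.2
ee_pos: [0.4119, 0.1378, 0.2061]
eef_rot: [0.569, -0.438, 0.421, -0.555]
force: [0.6, 0.5, -2.3]
opening: 0.0546
t 7.2 tcp [0.4119 0.1378 0.2061] F [ 0.61  0.47 -2.31] op 0.0546
cm in tool axes [ 0.41 -1.12  7.77] turn [ 0.03  -0.007 -0.008]
```

View pics/w6.png

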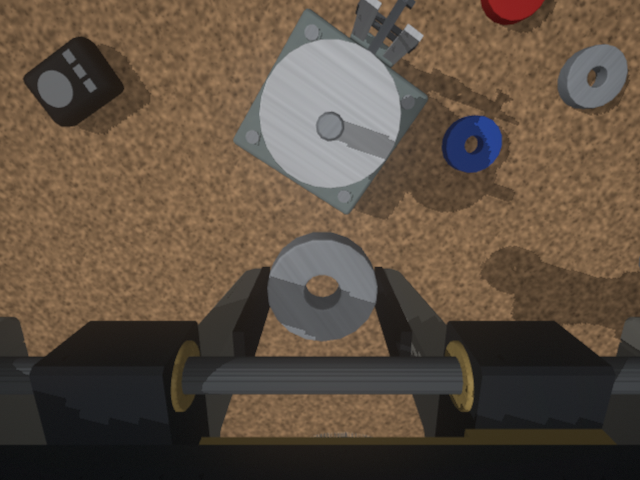

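```bash
python3 -m pendant '[[[0,-1.2,0,0.03,0,-0.008,-1],[0,0,0,0,0,0,-1],[0,0,0,0,0,0,-1]]]' 25
python3 look.py .4883 .1543 .215; python3 snap.py wrist w7; python3 look.py .4883 .1543 .215
python3 - <<'E'
from h import *
im=cv2.imread('pics/w7.png'); i=dict(np.load('pics/w7_i.npz')); W=cloud(np.load('pics/w7.npy'),i); s=arm.state()
M=R.from_quat(s['eef_rot'])
m=((W[...,2]>.178)&(W[...,2]<.196)); m[200:]=0
p=np.argwhere(m); print('spindle top px',p.mean(0)[::-1],len(p),p.min(0),p.max(0),np.median(W[m][:,2]))
u,v=p.mean(0)[::-1]; S=ray(u,v,i,.187); print('spindle',S)
zt=s['ee_pos'][2]+.0105
L=M.inv().apply((W-s['ee_pos']).reshape(-1,3)).reshape(W.shape)
m=(W[...,2]>zt-.005)&(W[...,2]<zt+.006)&(np.hypot(L[...,0],L[...,2]-.0)<.034); 
p=np.argwhere(m); print('ring z',np.median(W[m][:,2]))
zt=np.median(W[m][:,2])
print(p.min(0),p.max(0))
cv2.imwrite('pics/m7.png',im//2+(m[...,None]*120).astype(np.uint8))
cv2.imwrite('pics/c7.png',cv2.resize(im[220:350,240:400],(800,650)[:1]+(600,),interpolation=cv2.INTER_CUBIC))
E
```

```text
t: 7.62
ee_pos: [0.413, 0.1357, 0.2194]
eef_rot: [-0.561, 0.429, -0.432, 0.561]
force: [0.3, 0.0, -3.4]
opening: 0.0542
t 7.625 tcp [0.413  0.1357 0.2194] F [ 0.31  0.03 -3.37] op 0.0542
cm in tool axes [0.16 0.46 7.75] turn [-0.003 -0.011  0.002]
t 7.675 tcp [0.413  0.1359 0.2194] F [-0.66  0.55 -3.18] op 0.0547
cm in tool axes [0.17 0.47 7.74] turn [-0.003 -0.011  0.002]
spindle top px [323.65162455 129.38086643] 554 [116 311] [143 336] 0.18642757981453106
spindle [0.48875451 0.1559254  0.187     ]
ring z 0.22956140318429044
[236 255] [341 392]
```

View pics/m7.png

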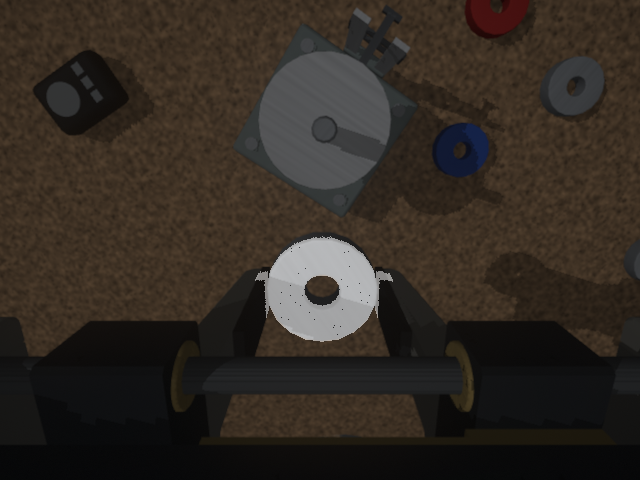

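View pics/c7.png

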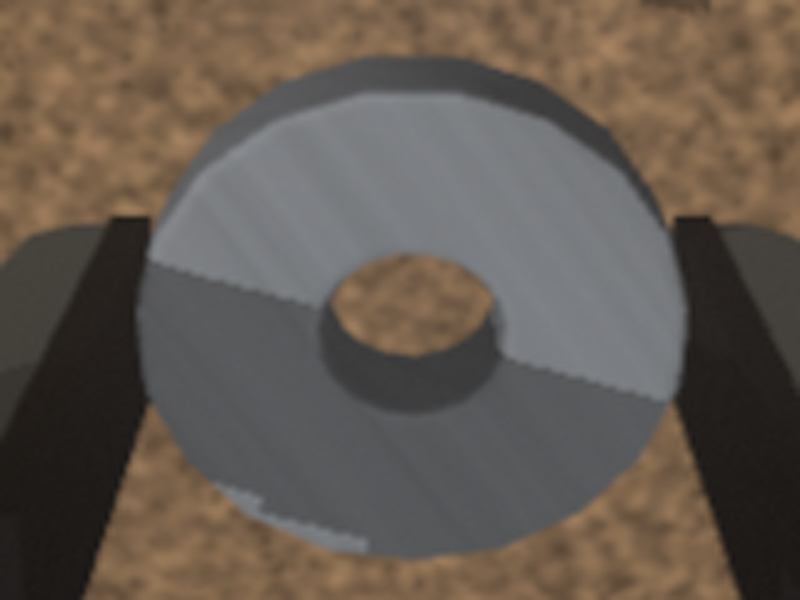

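```bash
python3 - <<'E'
from h import *
i=dict(np.load('pics/w7_i.npz')); s=arm.state();M=R.from_quat(s['eef_rot'])
for z in (.2286,.2296):
  for a,b in (((322.3,274.8),(322.3,309.5)),((322.3,239.5),(322.3,340.3)),((304,291),(340.5,291)),((267.4,288),(377.4,288))):
    A=ray(*a,i,z);B=ray(*b,i,z);C=(A+B)/2;print(z,C.round(4),np.linalg.norm(A-B).round(4),(M.inv().apply(C-s['ee_pos'])*1000).round(1))
E
```

```text
0.2286 [0.4122 0.1362 0.2286] 0.0188 [-0.5 -9.2 -0.7]
0.2286 [0.4125 0.1363 0.2286] 0.0546 [-0.5 -9.2 -0.4]
0.2286 [0.413  0.1364 0.2286] 0.0182 [-0.5 -9.2  0.1]
0.2286 [0.4146 0.1368 0.2286] 0.0547 [-0.5 -9.2  1.7]
0.2296 [0.4127 0.1363 0.2296] 0.0187 [ -0.5 -10.2  -0.2]
0.2296 [0.4129 0.1364 0.2296] 0.0543 [ -0.5 -10.2   0. ]
0.2296 [0.4134 0.1366 0.2296] 0.0181 [ -0.5 -10.2   0.6]
0.2296 [0.415  0.1369 0.2296] 0.0544 [ -0.5 -10.2   2.2]
```

```bash
python3 -m pendant '[[[0.05,0,2.5,0,-0.01,0,-1],[0.05,0,2.5,0,0,0,-1],[0.05,0,2,0,0,0,-1],[0.05,0,0.8,0,0,0,-1],[0,0,0,0,0,0,-1],[0,0,0,0,0,0,-1]]]' 25
python3 look.py .4888 .1549 .215
```

```text
t: 8.43
ee_pos: [0.4895, 0.1541, 0.2189]
eef_rot: [0.563, -0.427, 0.429, -0.563]
force: [-0.4, 0.0, -3.0]
opening: 0.0542
t 8.425 tcp [0.4895 0.1541 0.2189] F [-0.39  0.01 -2.96] op 0.0542
cm in tool axes [-0.1   0.39 -0.05] turn [-0.001 -0.002  0.003]
```

```bash
python3 -m pendant '[[[-0.1,0.8,-0.05,0,0,0,-1],[0,0.8,0,0,0,0,-1],[0,0.5,0,0,0,0,-1],[0,0,0,0,0,0,-1]]]' 25
python3 look.py .4888 .1549 .195;python3 snap.py wrist w8; python3 snap.py side s2; python3 snap.py scene c2; python3 - <<'E'
from h import *
im=cv2.imread('pics/w8.png');a=cv2.resize(im[220:350,240:400],(400,325),interpolation=cv2.INTER_CUBIC)
o=[a]
for f,n in (('s2','side'),('c2','scene')):
    i=camera_info(n);u,v=map(int,proj([.4883,.1543,.18],i)); o.append(cv2.resize(cv2.imread(f'pics/{f}.png')[v-40:v+40,u-25:u+25],(200,325),interpolation=cv2.INTER_CUBIC))
cv2.imwrite('pics/c8.png',cv2.hconcat(o))
E
```

```text
t: 8.93
ee_pos: [0.4873, 0.1544, 0.1963]
eef_rot: [0.564, -0.427, 0.429, -0.562]
force: [0.7, 0.4, -2.4]
opening: 0.0541
t 8.925 tcp [0.4873 0.1544 0.1963] F [ 0.66  0.4  -2.37] op 0.0541
cm in tool axes [-0.01  0.13  0.16] turn [ 0.    -0.001  0.004]
```

View pics/c8.png

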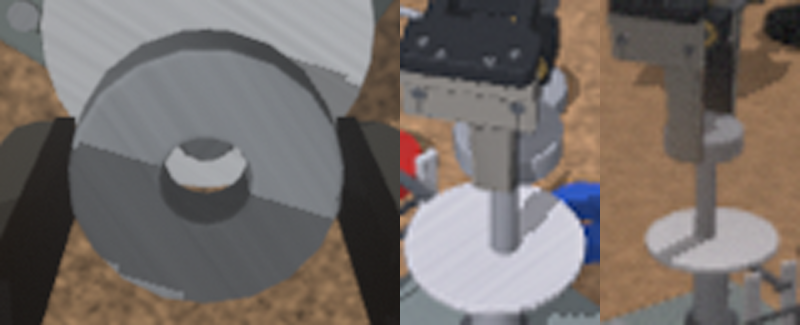

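```bash
python3 - <<'E'
from h import *
i=dict(np.load('pics/w8_i.npz')); s=arm.state();M=R.from_quat(s['eef_rot']); f=lambda C:(M.inv().apply(C-s['ee_pos'])*1000).round(1)
im=cv2.imread('pics/w8.png');cv2.imwrite('pics/c9.png',cv2.resize(im[265:315,295:350],(770,600)[:1]+(700-100,),interpolation=cv2.INTER_CUBIC))
print(ray(322,284,i,.187),f(ray(322,284,i,.187)), f(ray(322,284,i,.1845)))
for z in (.206,.2065): print(f((ray(322,274.8,i,z)+ray(322,309.5,i,z))/2))
W=cloud(np.load('pics/w8.npy'),i)
for v in range(272,300,2): print(v,[f(W[v,u]).tolist() for u in (316,322,328)])
E
```

```text
[0.48305417 0.15402014 0.187     ] [-0.7 10.  -4.7] [-0.7 12.5 -5.8]
[-0.7 -9.  -0.9]
[-0.7 -9.5 -0.6]
272 [[-3.7, -10.0, 10.4], [-0.7, -9.7, 10.3], [2.2, -10.2, 10.5]]
274 [[-3.7, -10.5, 9.5], [-0.7, -9.6, 9.2], [2.2, -10.6, 9.6]]
276 [[-4.0, 9.8, 0.1], [-0.7, 10.6, -0.3], [2.2, -9.5, 8.1]]
278 [[-4.1, 10.2, -1.3], [-0.7, 11.0, -1.6], [2.6, 10.2, -1.3]]
280 [[-4.1, 10.6, -2.6], [-0.7, 9.7, -2.2], [2.6, 11.1, -2.9]]
282 [[-4.1, 10.8, -3.9], [-0.7, 10.8, -3.9], [2.6, 11.7, -4.3]]
284 [[-5.2, 71.3, -31.9], [-0.7, 12.5, -5.9], [3.7, 71.9, -32.1]]
286 [[-5.2, 72.6, -34.0], [-0.8, 72.3, -33.9], [3.7, 71.6, -33.6]]
288 [[-5.2, 72.2, -35.5], [-0.8, 72.0, -35.4], [3.7, 72.5, -35.6]]
290 [[-5.3, 72.2, -37.1], [-0.8, 72.2, -37.1], [3.7, 71.6, -36.8]]
292 [[-5.3, 72.7, -39.0], [-0.8, 70.7, -38.0], [3.8, 71.9, -38.6]]
294 [[-5.3, 73.3, -40.9], [-0.7, 71.1, -39.9], [3.8, 72.7, -40.6]]
296 [[-7.7, 197.6, -102.5], [-0.8, 197.2, -102.3], [2.5, 3.2, -8.8]]
298 [[-4.0, 2.3, -9.5], [-0.7, 3.4, -10.0], [2.5, 2.4, -9.5]]
```

View pics/c9.png

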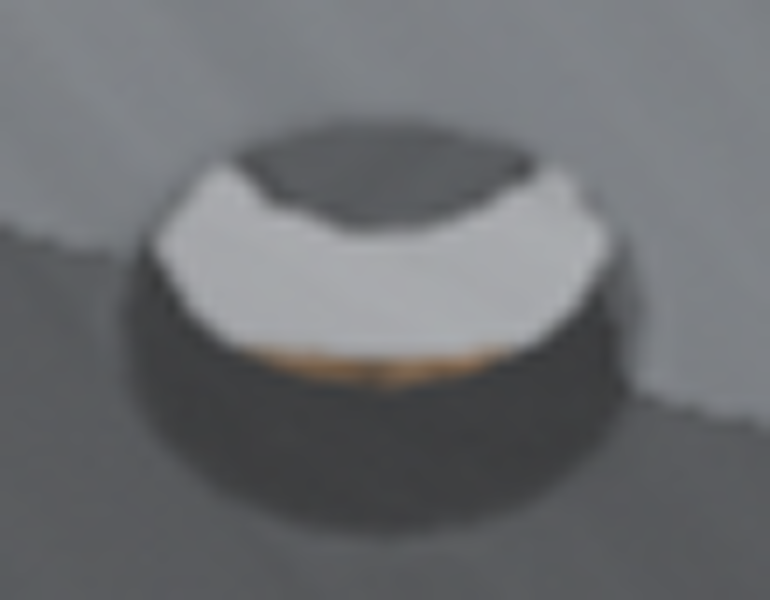

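```bash
python3 -m pendant '[[[0,0,0.2,0,0,0,-1],[0,0,0,0,0,0,-1],[0,0.3,0,0,0,0,-1],[0,0.3,0,0,0,0,-1],[0,0.3,0,0,0,0,-1],[0,0,0,0,0,0,-1]]]' 25
python3 look.py .4888 .1549 .135
```

```text
t: 9.82
ee_pos: [0.4902, 0.1552, 0.1877]
eef_rot: [0.563, -0.426, 0.429, -0.563]
force: [0.8, 0.6, -2.5]
opening: 0.0544
t 9.825 tcp [0.4902 0.1552 0.1877] F [ 0.8   0.63 -2.45] op 0.0544
cm in tool axes [-0.03  5.27 -0.15] turn [-0.002 -0.002  0.004]
```

```bash
python3 -m pendant '[[[0,0.4,-0.1,0,0,0,-1],[0,0.4,0,0,0,0,-1],[0,0.4,0,0,0,0,-1],[0,0,0,0,0,0,-1]]]' 25
python3 look.py .4888 .1549 .135;python3 snap.py wrist w10; python3 snap.py side s3; python3 - <<'E'
from h import *
im=cv2.imread('pics/w10.png');a=cv2.resize(im[220:350,240:400],(400,325),interpolation=cv2.INTER_CUBIC)
o=[a]
for f,n in (('s3','side'),):
    i=camera_info(n);u,v=map(int,proj([.4883,.1543,.15],i)); o.append(cv2.resize(cv2.imread(f'pics/{f}.png')[v-40:v+40,u-50:u+50],(400,325),interpolation=cv2.INTER_CUBIC))
cv2.imwrite('pics/c10.png',cv2.hconcat(o))
E
```

```text
t: 10.32
ee_pos: [0.4891, 0.1548, 0.1747]
eef_rot: [0.563, -0.426, 0.429, -0.563]
force: [-0.1, 0.4, -2.1]
opening: 0.0545
t 10.325 tcp [0.4891 0.1548 0.1747] F [-0.08  0.42 -2.13] op 0.0545
cm in tool axes [-0.03  3.97 -0.03] turn [-0.002 -0.002  0.004]
```

View pics/c10.png

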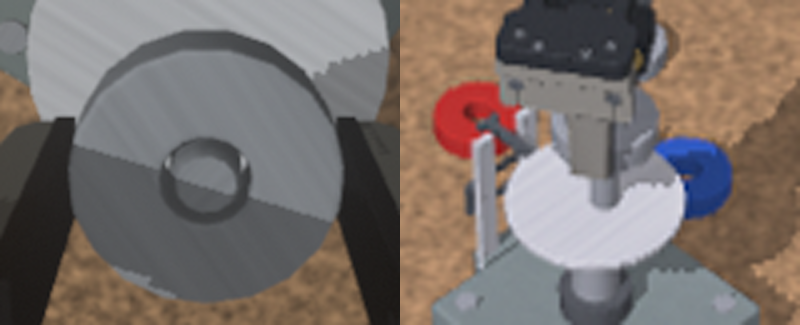

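```bash
python3 -m pendant '[[[0,0.6,0,0,0,0,-1],[0,0.7,0,0,0,0,-1],[0,0.7,0,0,0,0,-1],[0,0.7,0,0,0,0,-1],[0,0.7,0,0,0,0,-1],[0,0.5,0,0,0,0,-1],[0,0,0,0,0,0,-1]]]' 25
python3 look.py .4888 .1549 .1195
```

```text
t: 11.3
ee_pos: [0.4894, 0.1548, 0.133]
eef_rot: [0.563, -0.426, 0.429, -0.563]
force: [0.3, -0.9, -2.0]
opening: 0.0542
t 11.3 tcp [0.4894 0.1548 0.133 ] F [ 0.3  -0.86 -1.98] op 0.0542
cm in tool axes [-0.03  1.35 -0.06] turn [-0.002 -0.002  0.003]
```

```bash
python3 -m pendant '[[[0,0.3,0,0,0,0,-1],[0,0.3,0,0,0,0,-1],[0,0.3,0,0,0,0,-1],[0,0.3,0,0,0,0,-1],[0,0.2,0,0,0,0,-1],[0,0,0,0,0,0,-1],[0,0,0,0,0,0,-1]]]' 25
python3 look.py .4888 .1549 .1195; python3 snap.py wrist w11;python3 - <<'E'
from h import *
i=dict(np.load('pics/w11_i.npz'));W=cloud(np.load('pics/w11.npy'),i);im=cv2.imread('pics/w11.png')
z=W[...,2];m=(z>.095)&(z<.13)&(np.hypot(W[...,0]-.49,W[...,1]-.155)<.045)&(np.hypot(W[...,0]-.49,W[...,1]-.155)>.035); print('pan z',np.median(z[m]),m.sum())
m=(np.hypot(W[...,0]-.489,W[...,1]-.155)<.026)&(np.hypot(W[...,0]-.49,W[...,1]-.155)>.012); print('ring top',np.median(z[m]))
cv2.imwrite('pics/w11v.png',im)
E
```

```text
t: 12.18
ee_pos: [0.4899, 0.1549, 0.1191]
eef_rot: [0.563, -0.426, 0.429, -0.563]
force: [-0.2, -0.7, -0.2]
opening: 0.0548
t 12.175 tcp [0.4899 0.1549 0.1191] F [-0.19 -0.73 -0.16] op 0.0548
cm in tool axes [-0.02 -0.04 -0.1 ] turn [-0.003 -0.002  0.004]
pan z 0.11343666127438898 5375
ring top 0.22440976923010061
```

View pics/w11.png

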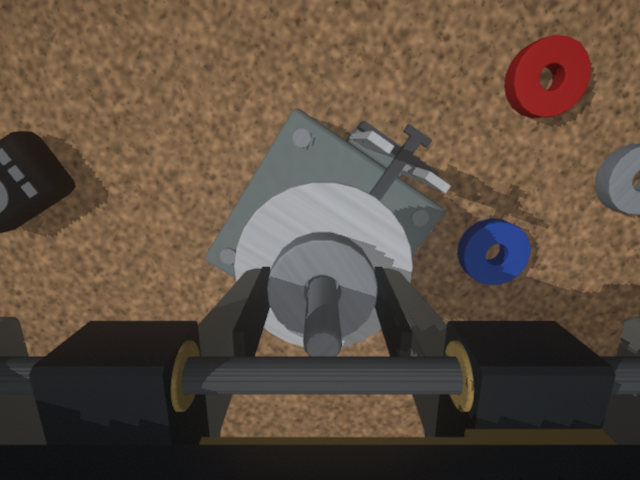

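```bash
python3 -m pendant '[[[0,0,0,0,0,0,0.6],[0,0,0,0,0,0,0.6],[0,0,0,0,0,0,0.6],[0,-2,0,0,0,0,0.6],[0,-3,0,0,0,0,0.6],[0,-4,0,0,0,0,0.6],[0,-1.5,0,0,0,0,0.6]]]' 25
python3 look.py .597 -.0765 .2; python3 snap.py scene c3; python3 snap.py wrist w12; python3 - <<'E'
from h import *
i=camera_info('scene');im=cv2.imread('pics/c3.png')
cv2.imwrite('pics/c3c.png',cv2.resize(im[160:250,270:390],(800,600),interpolation=cv2.INTER_CUBIC))
E
```

```text
t: 13.1
ee_pos: [0.4897, 0.1554, 0.2262]
eef_rot: [-0.563, 0.426, -0.429, 0.563]
force: [1.0, -0.8, 0.2]
opening: 0.0737
t 13.1 tcp [0.4897 0.1554 0.2262] F [ 1.04 -0.75  0.17] op 0.0737
cm in tool axes [25.21  2.71  4.11] turn [-0.003 -0.001  0.003]
```

View pics/c3c.png

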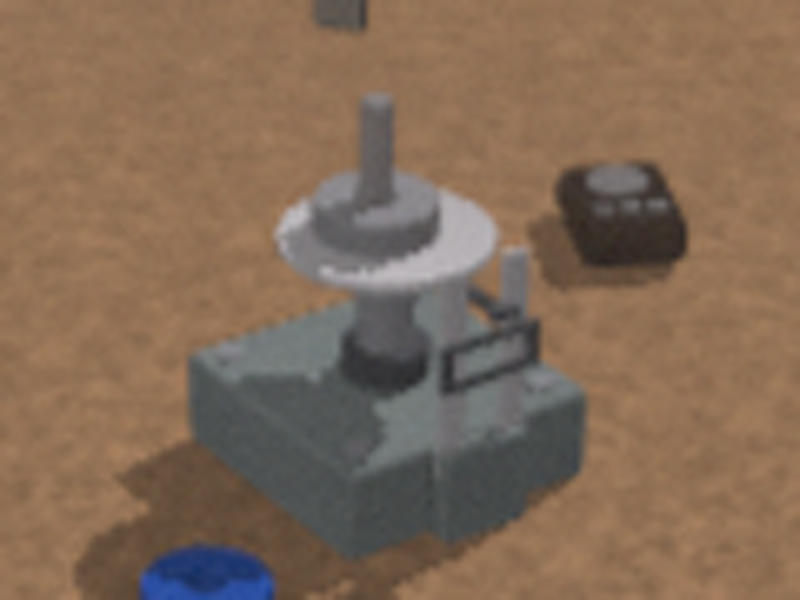

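View pics/w12.png

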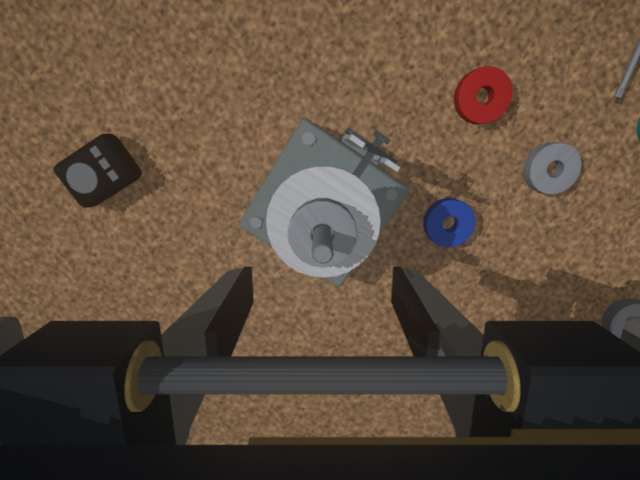

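```bash
python3 -m pendant '[[[5,0,0.8,0,0,0,1],[5.5,0,0.9,0,0,0,1],[5.5,1.5,0.9,0,0,0,1],[5,3,0.9,0,0,0,1],[3.5,3.5,0.5,0,0,0,1],[0.6,3.5,0.1,0,0,0,1],[0,1,0,0,0,0,1],[0,0,0,0,0,0,1]]]' 25
python3 look.py .597 -.0765 .006; python3 snap.py wrist w13; python3 look.py .597 -.0765 .006;python3 wr.py w13 .016
```

```text
t: 14.2
ee_pos: [0.5935, -0.0826, 0.0852]
eef_rot: [0.567, -0.43, 0.424, -0.561]
force: [-0.5, 0.7, 0.3]
opening: 0.0915
t 14.2 tcp [ 0.5935 -0.0826  0.0852] F [-0.47  0.71  0.26] op 0.0915
cm in tool axes [-0.48  7.92  0.6 ] turn [ 0.012  0.002 -0.001]
t 14.25 tcp [ 0.5937 -0.0824  0.0858] F [-0.17  0.06 -0.42] op 0.0915
cm in tool axes [-0.47  7.98  0.57] turn [ 0.011  0.002 -0.001]
[ 392    0   49  130 1296] [415.  64.] circle [ 720.1 -106.2] 38.4 col [116. 114. 113.]
[ 144   80   87   89 5343] [187. 124.] circle [646.8  24.9] 28.0 col [ 39.  44. 143.]
[ 447  126   85   83 4894] [489. 167.] circle [ 674.6 -175.4] 28.1 col [121. 123.  52.]
[   0  186   96  135 1309] [ 53. 242.] circle [526.5 116.5] 52.6 col [47. 49. 47.]
[ 278  196   78   75 4085] [316. 233.] circle [598.5 -76. ] 27.9 col [126. 123. 122.]
[ 139  277   55   48 1313] [161. 296.] circle [516.1  17.9] 26.8 col [108.  54.  37.]
[ 498  282   76   60 2333] [534. 306.] circle [ 582.4 -253.5] 28.5 col [87. 85. 83.]
```

```bash
python3 -m pendant '[[[-0.48,2,0.6,0.011,0,0,1],[0,2.5,0,0,0,0,1],[0,2,0,0,0,0,1],[0,1,0,0,0,0,1],[0,0,0,0,0,0,1],[0,0,0,0,0,0,1]]]' 25
python3 look.py .598 -.0762 .006
```

```text
t: 15.0
ee_pos: [0.6037, -0.0728, 0.016]
eef_rot: [-0.562, 0.422, -0.429, 0.567]
force: [-0.2, -0.2, -0.1]
opening: 0.0923
t 15.0 tcp [ 0.6037 -0.0728  0.016 ] F [-0.19 -0.2  -0.15] op 0.0923
cm in tool axes [ 0.17  1.   -0.65] turn [-0.012  0.007  0.004]
```

```bash
python3 -m pendant '[[[0.17,0.3,-0.65,-0.012,0.007,0.004,1],[0,0.3,0,0,0,0,1],[0,0.1,0,0,0,0,1],[0,0,0,0,0,0,1]]]' 25
python3 look.py .598 -.0762 .006; python3 snap.py wrist w14; python3 wr.py w14 .016
```

```text
t: 15.5
ee_pos: [0.5984, -0.077, 0.0099]
eef_rot: [-0.563, 0.427, -0.428, 0.563]
force: [-0.5, 1.1, 0.9]
opening: 0.0917
t 15.5 tcp [ 0.5984 -0.077   0.0099] F [-0.49  1.09  0.91] op 0.0917
cm in tool axes [-0.09  0.39 -0.02] turn [-0.001 -0.001  0.001]
[ 430    0   61  143 2088] [459.  70.] circle [ 711.1 -106.3] 29.3 col [119. 116. 114.]
[   73    71   126   127 11110] [135. 134.] circle [647.3  24.7] 28.2 col [ 38.  43. 144.]
[ 506  136  124  116 9892] [568. 194.] circle [ 674.8 -174.9] 28.6 col [121. 123.  49.]
[ 268  234  109  103 7764] [322. 285.] circle [599. -76.] 28.1 col [112. 109. 107.]
```

```bash
python3 -m pendant '[[[-0.1,0.45,0.05,0,0,0,1],[0,0,0,0,0,0,-1],[0,0,0,0,0,0,-1],[0,0,0,0,0,0,-1],[0,0,0,0,0,0,-1],[0,0,0,0,0,0,-1]]]' 25
python3 look.py .4888 .1549 .2
```

```text
t: 16.3
ee_pos: [0.5988, -0.0757, 0.0051]
eef_rot: [-0.563, 0.427, -0.428, 0.563]
force: [-0.2, 0.1, -0.4]
opening: 0.0542
t 16.3 tcp [ 0.5988 -0.0757  0.0051] F [-0.21  0.08 -0.39] op 0.0542
cm in tool axes [-25.16 -19.51  -4.37] turn [-0.001 -0.001  0.001]
```

```bash
python3 -m pendant '[[[0,-2,0,0,0,0,-1],[0,-4,0,0,0,0,-1],[0,-5,0,0,0,0,-1],[0,-5,0,0,0,0,-1],[0,-3.5,0,0,0,0,-1],[0,-0.5,0,0,0,0,-1],[-3.5,0,-0.6,0,0,0,-1],[-5.5,0,-0.9,0,0,0,-1],[-5.5,0,-1,0,0,0,-1],[-5,0,-0.9,0,0,0,-1],[-4,0,-0.7,0,0,0,-1],[-1.3,0,-0.2,0,0,0,-1]]]' 25
python3 look.py .4892 .1549 .2
```

```text
t: 17.8
ee_pos: [0.4805, 0.1555, 0.2088]
eef_rot: [0.566, -0.431, 0.426, -0.56]
force: [1.0, -0.2, -3.3]
opening: 0.0545
t 17.8 tcp [0.4805 0.1555 0.2088] F [ 1.   -0.25 -3.25] op 0.0545
cm in tool axes [0.29 0.87 0.83] turn [ 0.011 -0.004 -0.   ]
```

```bash
python3 -m pendant '[[[0.25,0.5,0.8,0.011,-0.004,0,-1],[0,0,0,0,0,0,-1],[0,0.5,0,0,0,0,-1],[0,0,0,0,0,0,-1],[0,0,0,0,0,0,-1]]]' 25
python3 look.py .4892 .1549 .19
```

```text
t: 18.42
ee_pos: [0.4905, 0.1501, 0.1959]
eef_rot: [0.563, -0.429, 0.429, -0.561]
force: [0.7, 0.4, -2.9]
opening: 0.0541
t 18.425 tcp [0.4905 0.1501 0.1959] F [ 0.68  0.4  -2.9 ] op 0.0541
cm in tool axes [-0.5   0.59  0.  ] turn [ 0.003 -0.006  0.001]
```

```bash
python3 -m pendant '[[[-0.5,0.3,0,0.003,-0.006,0,-1],[0,0,0,0,0,0,-1],[0,0.3,0,0,0,0,-1],[0,0,0,0,0,0,-1]]]' 25
python3 look.py .4892 .1549 .185; python3 snap.py wrist w15;  python3 - <<'E'
from h import *
im=cv2.imread('pics/w15.png');cv2.imwrite('pics/c15.png',cv2.resize(im[220:350,240:400],(800,600),interpolation=cv2.INTER_CUBIC))
E
```

```text
t: 18.92
ee_pos: [0.4892, 0.1553, 0.1897]
eef_rot: [0.564, -0.426, 0.428, -0.564]
force: [0.1, -0.5, -2.8]
opening: 0.0542
t 18.925 tcp [0.4892 0.1553 0.1897] F [ 0.1  -0.48 -2.83] op 0.0542
cm in tool axes [ 0.04  0.47 -0.01] turn [-0.001  0.001  0.001]
```

View pics/c15.png

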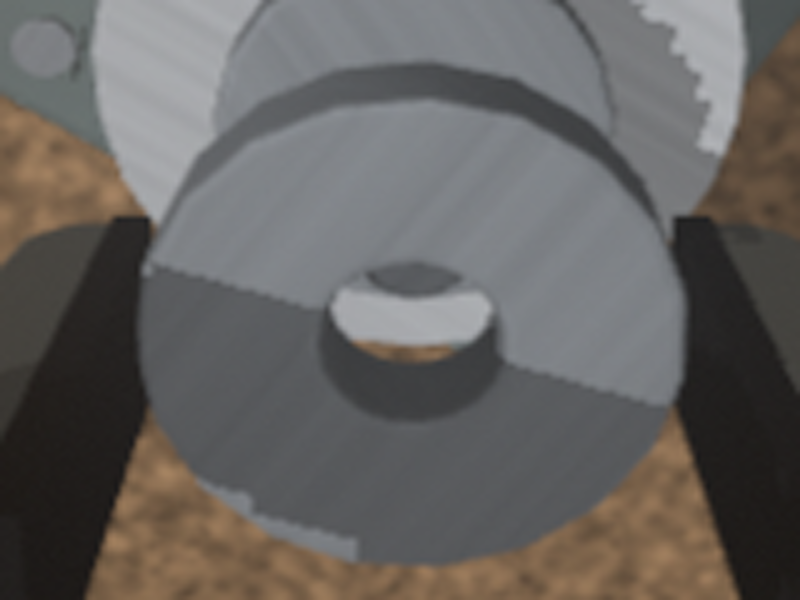

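```bash
python3 - <<'E'
from h import *
i=dict(np.load('pics/w15_i.npz')); s=arm.state();M=R.from_quat(s['eef_rot']); f=lambda C:(M.inv().apply(C-s['ee_pos'])*1000).round(1)
W=cloud(np.load('pics/w15.npy'),i)
for v in range(278,288): print(v,f(W[v,322]),W[v,322,2].round(4))
z=np.median(W[300:330,310:335,2]);print(z)
print(f((ray(322.3,276.5,i,z)+ray(322.3,311,i,z))/2))
E
```

```text
278 [-0.8 14.4 -2.8] 0.1755
279 [-0.8 15.3 -3.8] 0.1746
280 [-0.8 14.3 -4. ] 0.1756
281 [-0.8 13.1 -4.1] 0.1768
282 [-0.8 13.9 -5. ] 0.176
283 [-0.8 14.7 -6. ] 0.1752
284 [-0.8 16.  -7.2] 0.1739
285 [ -0.8  75.9 -34.4] 0.1139
286 [ -0.8  76.  -35.3] 0.1139
287 [ -0.8  77.8 -36.9] 0.112
nan
[nan nan nan]
```

```bash
python3 -m pendant '[[[0,0.3,0.08,0,0,0,-1],[0,0.4,0,0,0,0,-1],[0,0.4,0,0,0,0,-1],[0,0.4,0,0,0,0,-1],[0,0.3,0,0,0,0,-1],[0,0,0,0,0,0,-1]]]' 25
python3 look.py .4892 .1549 .13; python3 snap.py wrist w16;  python3 - <<'E'
from h import *
im=cv2.imread('pics/w16.png');cv2.imwrite('pics/c16.png',cv2.resize(im[220:350,240:400],(400,300),interpolation=cv2.INTER_CUBIC))
E
```

```text
t: 19.73
ee_pos: [0.4901, 0.1554, 0.1704]
eef_rot: [0.564, -0.426, 0.428, -0.564]
force: [0.1, 0.1, -2.2]
opening: 0.0544
t 19.725 tcp [0.4901 0.1554 0.1704] F [ 0.11  0.13 -2.16] op 0.0544
cm in tool axes [ 0.02  4.04 -0.11] turn [-0.001  0.001  0.001]
```

View pics/c16.png

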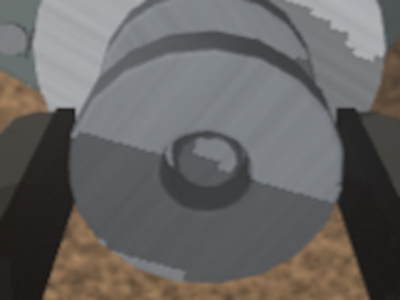

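```bash
python3 -m pendant '[[[0,0.6,0,0,0,0,-1],[0,0.7,0,0,0,0,-1],[0,0.7,0,0,0,0,-1],[0,0.7,0,0,0,0,-1],[0,0.5,0,0,0,0,-1],[0,0.2,0,0,0,0,-1],[0,0.3,0,0,0,0,-1],[0,0.3,0,0,0,0,-1],[0,0.3,0,0,0,0,-1],[0,0.2,0,0,0,0,-1],[0,0,0,0,0,0,-1]]]' 25
python3 look.py .4892 .1549 .122
```

```text
t: 21.15
ee_pos: [0.4905, 0.1554, 0.1231]
eef_rot: [-0.564, 0.426, -0.428, 0.564]
force: [0.0, -0.9, -0.5]
opening: 0.0544
t 21.15 tcp [0.4905 0.1554 0.1231] F [ 0.03 -0.87 -0.47] op 0.0544
cm in tool axes [ 0.02  0.11 -0.14] turn [-0.002  0.001  0.002]
```

```bash
python3 -m pendant '[[[0,0.15,0,0,0,0,-1],[0,0,0,0,0,0,-1],[0,0,0,0,0,0,-1]]]' 25
python3 look.py .4892 .1549 .122; python3 snap.py wrist w17; python3 - <<'E'
from h import *
i=dict(np.load('pics/w17_i.npz'));W=cloud(np.load('pics/w17.npy'),i)
z=W[...,2];r=np.hypot(W[...,0]-.49,W[...,1]-.155);m=(z>.085)&(z<.12)&(r<.045)&(r>.035); print('pan z',np.median(z[m]),m.sum())
E
```

```text
t: 21.52
ee_pos: [0.4906, 0.1555, 0.1218]
eef_rot: [-0.563, 0.426, -0.428, 0.564]
force: [-1.5, 0.2, 0.1]
opening: 0.0542
t 21.525 tcp [0.4906 0.1555 0.1218] F [-1.5   0.19  0.12] op 0.0542
cm in tool axes [ 0.02 -0.02 -0.15] turn [-0.002  0.001  0.002]
pan z 0.10049640365174066 3868
```

View pics/w17.png

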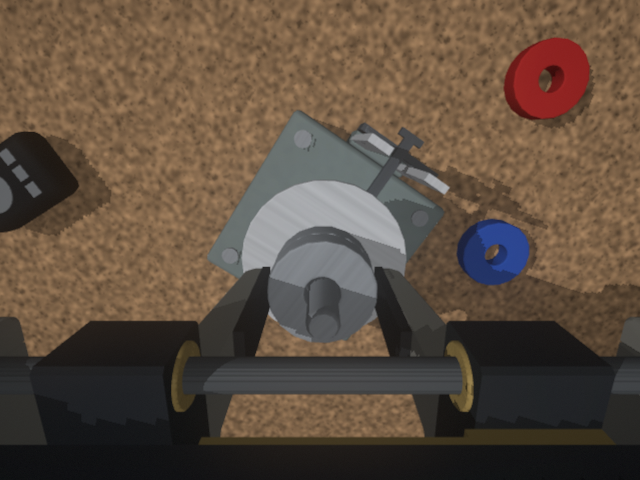

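Force near zero, the pan carries both rings; release and retreat, then measure pointer against clip.

```bash
python3 -m pendant '[[[0,0,0,0,0,0,0.6],[0,0,0,0,0,0,0.6],[0,0,0,0,0,0,0.6],[0,-2,0,0,0,0,0.6],[0,-3,0,0,0,0,0.6],[0,-4,0,0,0,0,0.6],[0,-1.5,0,0,0,0,0.6]]]' 25
python3 look.py .5813 -.2545 .2; python3 snap.py scene c4; python3 snap.py wrist w18; python3 - <<'E'
from h import *
im=cv2.imread('pics/c4.png');cv2.imwrite('pics/c4c.png',cv2.resize(im[190:226,325:365],(800,600),interpolation=cv2.INTER_CUBIC))
i=camera_info('scene');W=cloud(np.load('pics/c4.npy'),i)
for n,f in (('scene','c4'),):
  for v in range(196,222): print(v,[(u,int(im[v,u].sum()),int(W[v,u,2]*1000)) for u in range(334,354,2)])
E
```

```text
t: 22.45
ee_pos: [0.4906, 0.1559, 0.2288]
eef_rot: [-0.563, 0.426, -0.427, 0.564]
force: [0.0, -0.1, 0.2]
opening: 0.0737
t 22.45 tcp [0.4906 0.1559 0.2288] F [ 0.03 -0.14  0.17] op 0.0737
cm in tool axes [41.96  2.9  -2.39] turn [-0.002  0.001  0.001]
196 [(334, 293, 115), (336, 508, 101), (338, 539, 101), (340, 536, 100), (342, 510, 104), (344, 369, -2), (346, 361, 0), (348, 388, 0), (350, 276, -1), (352, 250, 1)]
197 [(334, 262, 114), (336, 501, 103), (338, 536, 103), (340, 533, 102), (342, 533, 102), (344, 399, -1), (346, 457, 129), (348, 424, 132), (350, 277, 0), (352, 241, 0)]
198 [(334, 255, 109), (336, 513, 103), (338, 536, 104), (340, 543, 102), (342, 541, 103), (344, 432, 2), (346, 395, 128), (348, 361, 128), (350, 284, 1), (352, 253, 2)]
199 [(334, 283, 105), (336, 532, 101), (338, 539, 101), (340, 538, 100), (342, 545, 100), (344, 412, 0), (346, 338, 126), (348, 333, 122), (350, 328, 0), (352, 240, 3)]
200 [(334, 465, 100), (336, 547, 101), (338, 522, 130), (340, 504, 101), (342, 534, 103), (344, 394, 3), (346, 330, 124), (348, 323, 120), (350, 333, 1), (352, 234, 3)]
201
[... 1420 characters left out ...]
00), (344, 256, 101), (346, 250, 103), (348, 200, 94), (350, 181, 91), (352, 340, 0)]
210 [(334, 311, 44), (336, 341, 102), (338, 323, 100), (340, 306, 44), (342, 182, 98), (344, 224, 99), (346, 206, 100), (348, 224, 86), (350, 201, 89), (352, 344, 2)]
211 [(334, 276, 46), (336, 350, 99), (338, 279, 96), (340, 210, 99), (342, 222, 95), (344, 175, 99), (346, 223, 87), (348, 261, 88), (350, 197, 86), (352, 322, 4)]
212 [(334, 259, 44), (336, 255, 98), (338, 177, 98), (340, 228, 44), (342, 324, 46), (344, 302, 47), (346, 311, 84), (348, 268, 85), (350, 200, 84), (352, 329, 1)]Traceback (most recent call last):
  File "<stdin>", line 5, in <module>
ValueError: cannot convert float NaN to integer
```

View pics/c4c.png

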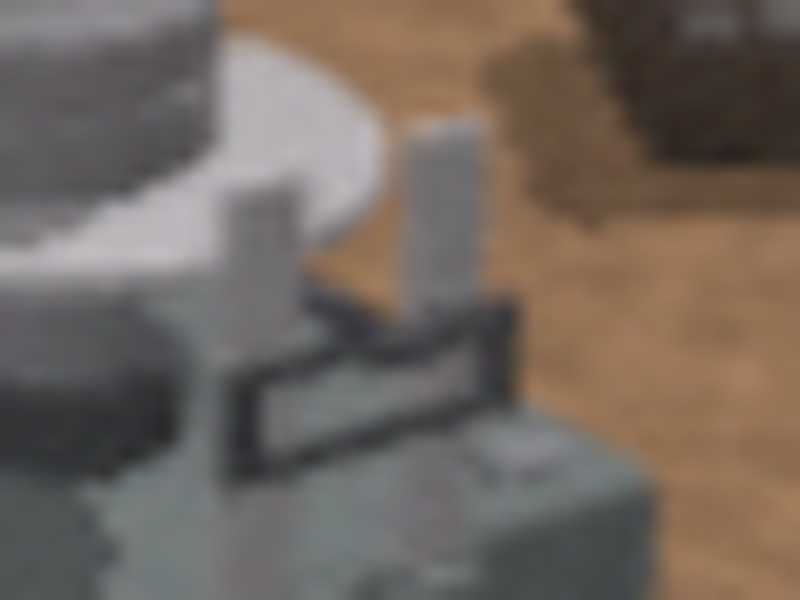

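View pics/w18.png

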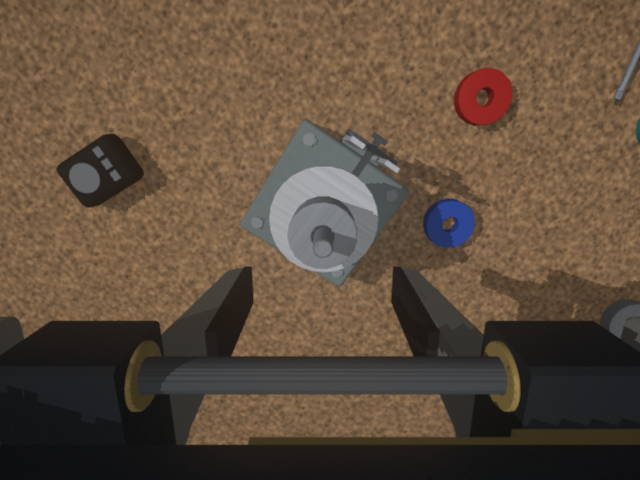

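```bash
python3 -m pendant '[[[4.5,0,-0.3,0,0,0,1],[6,0,-0.3,0,0,0,1],[6,0,-0.3,0,0,0,1],[6,1.5,-0.3,0,0,0,1],[5.5,2.5,-0.3,0,0,0,1],[5,3,-0.3,0,0,0,1],[5,3,-0.3,0,0,0,1],[3.4,3,-0.2,0,0,0,1],[0.6,1.5,0,0,0,0,1],[0,0,0,0,0,0,1]]]' 25
python3 look.py .581 -.2545 .006; python3 snap.py wrist w19; python3 look.py .581 -.2545 .006;python3 wr.py w19 .016
```

```text
t: 23.8
ee_pos: [0.5759, -0.2631, 0.0612]
eef_rot: [0.568, -0.432, 0.419, -0.562]
force: [0.0, 0.0, 0.2]
opening: 0.0923
t 23.8 tcp [ 0.5759 -0.2631  0.0612] F [0.03 0.02 0.18] op 0.0923
cm in tool axes [-0.64  5.51  0.82] turn [ 0.017  0.006 -0.009]
t 23.85 tcp [ 0.5764 -0.263   0.0621] F [-1.3  -0.5  -0.27] op 0.092
cm in tool axes [-0.64  5.6   0.77] turn [ 0.016  0.006 -0.009]
[ 175    0  101  106 7631] [225.  51.] circle [ 674.5 -177.5] 27.9 col [116. 118.  52.]
[ 273  202   86   82 4950] [315. 242.] circle [ 581.4 -256. ] 27.8 col [118. 116. 114.]
```

```bash
python3 -m pendant '[[[-0.54,0.5,0.67,0.016,0.006,-0.009,1],[0,1.5,0,0,0,0,1],[0,1.5,0,0,0,0,1],[0,0.8,0,0,0,0,1],[0,0,0,0,0,0,1],[0,0,0,0,0,0,1]]]' 25
python3 look.py .5814 -.256 .006
```

```text
t: 24.6
ee_pos: [0.584, -0.2511, 0.0192]
eef_rot: [-0.564, 0.424, -0.427, 0.566]
force: [-0.0, -0.4, -0.5]
opening: 0.0915
t 24.6 tcp [ 0.584  -0.2511  0.0192] F [-0.01 -0.35 -0.48] op 0.0915
cm in tool axes [ 0.39  1.32 -0.39] turn [-0.005  0.006  0.003]
```

```bash
python3 -m pendant '[[[0.39,0.3,-0.39,-0.005,0.006,0.003,1],[0,0.5,0,0,0,0,1],[0,0.4,0,0,0,0,1],[0,0,0,0,0,0,1],[0,0,0,0,0,0,1]]]' 25
python3 look.py .5814 -.256 .006; python3 snap.py wrist w20; python3 wr.py w20 .016
```

```text
t: 25.22
ee_pos: [0.5814, -0.2571, 0.007]
eef_rot: [-0.563, 0.427, -0.428, 0.563]
force: [0.7, -0.8, -0.1]
opening: 0.0921
t 25.225 tcp [ 0.5814 -0.2571  0.007 ] F [ 0.71 -0.75 -0.05] op 0.0921
cm in tool axes [-0.11  0.1   0.03] turn [-0.    -0.001  0.   ]
[  133     0   135   116 11427] [201.  52.] circle [ 674.2 -177.7] 27.9 col [118. 120.  51.]
[ 267  236  110  104 7979] [321. 288.] circle [ 581.8 -255.9] 28.0 col [106. 104. 102.]
```

```bash
python3 -m pendant '[[[-0.1,0.15,0.05,0,0,0,1],[0,0,0,0,0,0,-1],[0,0,0,0,0,0,-1],[0,0,0,0,0,0,-1],[0,0,0,0,0,0,-1],[0,0,0,0,0,0,-1]]]' 25
python3 look.py .4905 .1554 .2
```

```text
t: 26.02
ee_pos: [0.582, -0.256, 0.0058]
eef_rot: [-0.563, 0.427, -0.428, 0.563]
force: [0.2, -0.2, 0.0]
opening: 0.0542
t 26.025 tcp [ 0.582  -0.256   0.0058] F [ 0.16 -0.25  0.03] op 0.0542
cm in tool axes [-42.06 -19.45   2.27] turn [-0.001 -0.001  0.001]
```

```bash
python3 -m pendant '[[[0,-2,0,0,0,0,-1],[0,-4.5,0,0,0,0,-1],[0,-5.5,0,0,0,0,-1],[0,-5,0,0,0,0,-1],[-3,-2,0.2,0,0,0,-1],[-5,0,0.3,0,0,0,-1],[-6,0,0.3,0,0,0,-1],[-6,0,0.3,0,0,0,-1],[-6,0,0.3,0,0,0,-1],[-6,0,0.3,0,0,0,-1],[-5,0,0.3,0,0,0,-1],[-3,0,0.2,0,0,0,-1]]]' 25
python3 look.py .4905 .1554 .2
```

```text
t: 27.52
ee_pos: [0.4918, 0.1447, 0.2127]
eef_rot: [-0.561, 0.425, -0.433, 0.563]
force: [0.6, -0.3, -2.9]
opening: 0.0543
t 27.525 tcp [0.4918 0.1447 0.2127] F [ 0.64 -0.31 -2.95] op 0.0543
cm in tool axes [-1.08  1.27  0.14] turn [-0.009 -0.006  0.007]
```

```bash
python3 -m pendant '[[[-1.0,0.6,0.14,-0.009,-0.006,0.007,-1],[0,0,0,0,0,0,-1],[0,0.8,0,0,0,0,-1],[0,0.5,0,0,0,0,-1],[0,0,0,0,0,0,-1]]]' 25
python3 look.py .49 .1554 .18
```

```text
t: 28.15
ee_pos: [0.4907, 0.152, 0.1932]
eef_rot: [0.564, -0.427, 0.428, -0.562]
force: [-0.4, -0.2, -2.5]
opening: 0.0545
t 28.15 tcp [0.4907 0.152  0.1932] F [-0.4  -0.16 -2.51] op 0.0545
cm in tool axes [-0.35  1.32  0.03] turn [ 0.001 -0.001  0.002]
```

```bash
python3 -m pendant '[[[-0.33,0.6,0,0,0,0,-1],[0,0.6,0,0,0,0,-1],[0,0.2,0,0,0,0,-1],[0,0,0,0,0,0,-1],[0,0,0,0,0,0,-1]]]' 25
python3 look.py .49 .1554 .17; python3 snap.py wrist w21;  python3 - <<'E'
from h import *
im=cv2.imread('pics/w21.png');cv2.imwrite('pics/c21.png',cv2.resize(im[220:350,240:400],(800,600),interpolation=cv2.INTER_CUBIC))
i=dict(np.load('pics/w21_i.npz')); s=arm.state();M=R.from_quat(s['eef_rot']); f=lambda C:(M.inv().apply(C-s['ee_pos'])*1000).round(1)
W=cloud(np.load('pics/w21.npy'),i)
for v in range(274,298,2): print(v,f(W[v,322]),W[v,322,2].round(4))
E
```

```text
t: 28.78
ee_pos: [0.49, 0.1548, 0.1781]
eef_rot: [0.564, -0.428, 0.428, -0.562]
force: [0.4, -0.3, -2.5]
opening: 0.054
t 28.775 tcp [0.49   0.1548 0.1781] F [ 0.44 -0.35 -2.54] op 0.054
cm in tool axes [-0.06  0.81  0.02] turn [ 0.002 -0.002  0.002]
274 [-0.8 -9.2  9.3] 0.1873
276 [-0.8 -9.   8.2] 0.1871
278 [-0.8 14.7 -2.9] 0.1634
280 [-0.8 14.9 -4.2] 0.1632
282 [-0.8 15.4 -5.6] 0.1627
284 [-0.8 14.5 -6.5] 0.1636
286 [ -0.8  45.8 -21.7] 0.1324
288 [ -0.8  45.3 -22.9] 0.1328
290 [ -0.8  45.4 -24.4] 0.1327
292 [ -0.8  44.9 -25.6] 0.1333
294 [ -0.8  43.7 -26.5] 0.1344
296 [ -0.8 134.8 -71.7] 0.0434
```

View pics/c21.png

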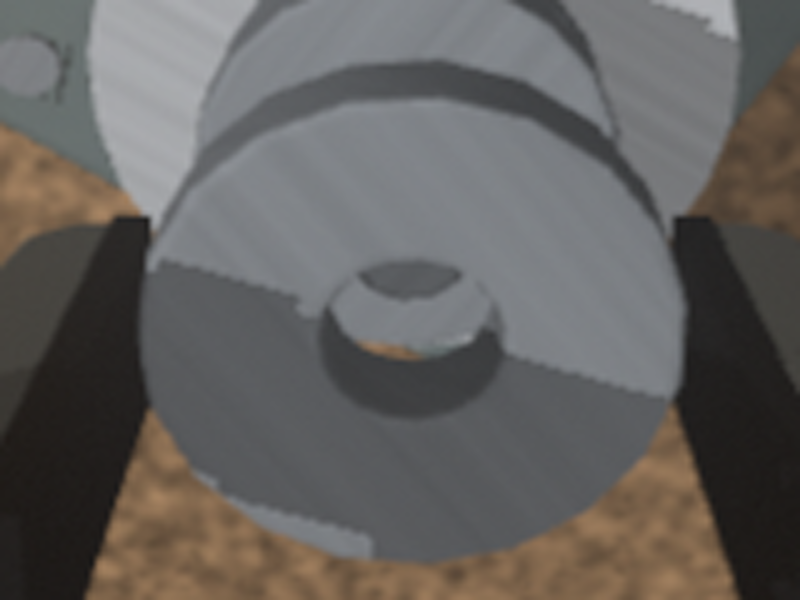

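```bash
python3 -m pendant '[[[-0.03,0.3,0.06,0,0,0,-1],[0,0.4,0,0,0,0,-1],[0,0.4,0,0,0,0,-1],[0,0.4,0,0,0,0,-1],[0,0.3,0,0,0,0,-1],[0,0,0,0,0,0,-1]]]' 25
python3 look.py .49 .1554 .13; python3 snap.py wrist w22;  python3 - <<'E'
from h import *
im=cv2.imread('pics/w22.png');cv2.imwrite('pics/c22.png',cv2.resize(im[220:350,240:400],(400,300),interpolation=cv2.INTER_CUBIC))
E
```

```text
t: 29.58
ee_pos: [0.4905, 0.1552, 0.1588]
eef_rot: [0.564, -0.428, 0.428, -0.562]
force: [1.5, -0.5, -2.1]
opening: 0.0543
t 29.575 tcp [0.4905 0.1552 0.1588] F [ 1.53 -0.51 -2.05] op 0.0543
cm in tool axes [-0.04  2.88 -0.04] turn [ 0.002 -0.002  0.002]
```

View pics/c22.png

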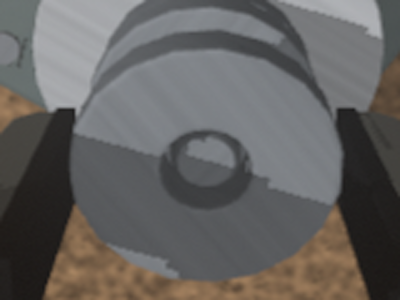

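```bash
python3 -m pendant '[[[0,0.6,0,0,0,0,-1],[0,0.7,0,0,0,0,-1],[0,0.5,0,0,0,0,-1],[0,0.3,0,0,0,0,-1],[0,0.3,0,0,0,0,-1],[0,0.3,0,0,0,0,-1],[0,0.3,0,0,0,0,-1],[0,0,0,0,0,0,-1]]]' 25
python3 look.py .49 .1554 .1265
```

```text
t: 30.62
ee_pos: [0.4908, 0.1552, 0.1275]
eef_rot: [0.564, -0.427, 0.428, -0.562]
force: [-0.4, -0.9, 0.6]
opening: 0.0538
t 30.625 tcp [0.4908 0.1552 0.1275] F [-0.37 -0.9   0.62] op 0.0538
cm in tool axes [-0.04  0.1  -0.07] turn [ 0.001 -0.002  0.002]
```

```bash
python3 -m pendant '[[[0,0,0,0,0,0,-1],[0,0,0,0,0,0,-1]]]' 25
python3 look.py .49 .1554 .1265; python3 snap.py wrist w23; python3 - <<'E'
from h import *
i=dict(np.load('pics/w23_i.npz'));W=cloud(np.load('pics/w23.npy'),i)
z=W[...,2];r=np.hypot(W[...,0]-.49,W[...,1]-.155);m=(z>.075)&(z<.11)&(r<.045)&(r>.035); print('pan z',np.median(z[m]),m.sum())
E
```

```text
t: 30.88
ee_pos: [0.4908, 0.1552, 0.1278]
eef_rot: [0.564, -0.427, 0.428, -0.562]
force: [-1.5, -1.1, 0.5]
opening: 0.0541
t 30.875 tcp [0.4908 0.1552 0.1278] F [-1.46 -1.14  0.51] op 0.0541
cm in tool axes [-0.04  0.13 -0.08] turn [ 0.001 -0.002  0.002]
pan z 0.08980705211874118 3511
```

View pics/w23.png

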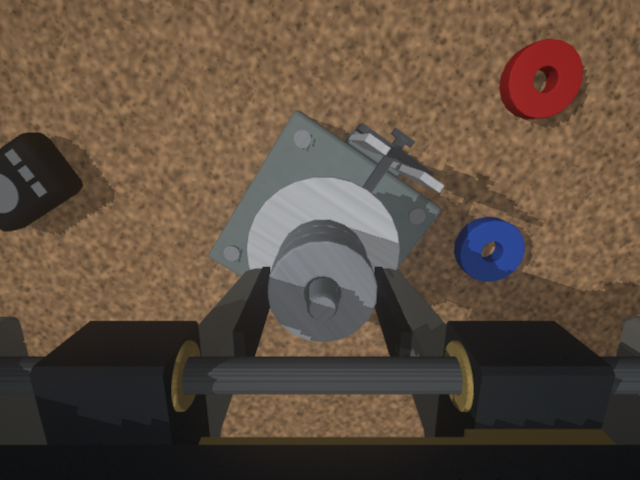

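Force ≈ 0 (slightly pressed), the pan carries it. Release.

```bash
python3 -m pendant '[[[0,0,0,0,0,0,0.6],[0,0,0,0,0,0,0.6],[0,0,0,0,0,0,0.6],[0,-2,0,0,0,0,0.6],[0,-3,0,0,0,0,0.6],[0,-4,0,0,0,0,0.6],[0,-4,0,0,0,0,0.6],[0,0,0,0,0,0,0.6]]]' 25
python3 snap.py scene c5; python3 snap.py wrist w24; python3 snap.py side s5; python3 - <<'E'
from h import *
im=cv2.imread('pics/c5.png');b=cv2.imread('pics/s5.png')
cv2.imwrite('pics/c5c.png',cv2.hconcat([cv2.resize(im[175:235,305:365],(400,400),interpolation=cv2.INTER_CUBIC),cv2.resize(b[260:340,280:360],(400,400),interpolation=cv2.INTER_CUBIC)]))
i=dict(np.load('pics/w24_i.npz'));W=cloud(np.load('pics/w24.npy'),i)
z=W[...,2];r=np.hypot(W[...,0]-.492,W[...,1]-.153);m=(z>.075)&(z<.11)&(r<.047)&(r>.033); print('pan z',np.median(z[m]),m.sum())
c=cv2.imread('pics/w24.png'); cv2.imwrite('pics/w24c.png',cv2.resize(c[100:230,300:440],(800,600),interpolation=cv2.INTER_CUBIC))
# pointer / clip heights: dark pixels near post in wrist
m=(c.astype(int).sum(-1)<230)&(z>.06)&(z<.13)&(np.hypot(W[...,0]-.565,W[...,1]-.135)<.04)
for v,u in np.argwhere(m)[::6]: print((u,v),W[v,u].round(3),end=' ')
E
```

```text
t: 31.92
ee_pos: [0.4917, 0.1562, 0.262]
eef_rot: [-0.563, 0.427, -0.428, 0.563]
force: [-0.4, 0.2, -0.1]
opening: 0.0734
pan z 0.08957223035277367 2422
(np.int64(345), np.int64(129)) [0.574 0.157 0.093] (np.int64(343), np.int64(131)) [0.572 0.158 0.077] (np.int64(345), np.int64(132)) [0.572 0.157 0.097] (np.int64(346), np.int64(133)) [0.571 0.156 0.097] (np.int64(368), np.int64(133)) [0.577 0.135 0.087] (np.int64(365), np.int64(134)) [0.575 0.138 0.089] (np.int64(352), np.int64(135)) [0.571 0.15  0.099] (np.int64(368), np.int64(135)) [0.575 0.135 0.089] (np.int64(355), np.int64(136)) [0.571 0.147 0.096] (np.int64(373), np.int64(136)) [0.575 0.13  0.088] (np.int64(372), np.int64(137)) [0.574 0.131 0.089] (np.int64(367), np.int64(138)) [0.572 0.135 0.089] (np.int64(375), np.int64(138)) [0.574 0.128 0.089] (np.int64(367), np.int64(139)) [0.571 0.135 0.088] (np.int64(373), np.int64(139)) [0.573 0.129 0.089] (np.int64(360), np.int64(140)) [0.568 0.142 0.097] (np.int64(369), np.int64(140)) [0.571 0.133 0.088] (np.int64(376), np.int64(140)) [0.573 0.126 0.089] (np.int64(364), np.int64(141)
[... 1871 characters left out ...]
), np.int64(158)) [0.551 0.141 0.089] (np.int64(360), np.int64(158)) [0.553 0.136 0.088] (np.int64(355), np.int64(159)) [0.551 0.14  0.089] (np.int64(387), np.int64(159)) [0.559 0.112 0.098] (np.int64(356), np.int64(160)) [0.55  0.139 0.089] (np.int64(352), np.int64(161)) [0.548 0.142 0.09 ] (np.int64(374), np.int64(161)) [0.553 0.118 0.067] (np.int64(357), np.int64(162)) [0.548 0.137 0.089] (np.int64(355), np.int64(163)) [0.547 0.139 0.089] (np.int64(353), np.int64(164)) [0.546 0.141 0.09 ] (np.int64(352), np.int64(165)) [0.544 0.141 0.089] (np.int64(351), np.int64(166)) [0.543 0.142 0.091] (np.int64(351), np.int64(167)) [0.542 0.142 0.091] (np.int64(352), np.int64(169)) [0.541 0.14  0.09 ]
```

View pics/c5c.png

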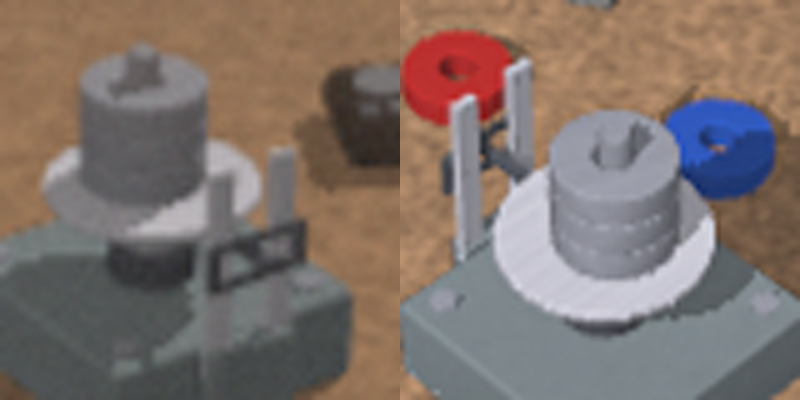

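View pics/w24c.png

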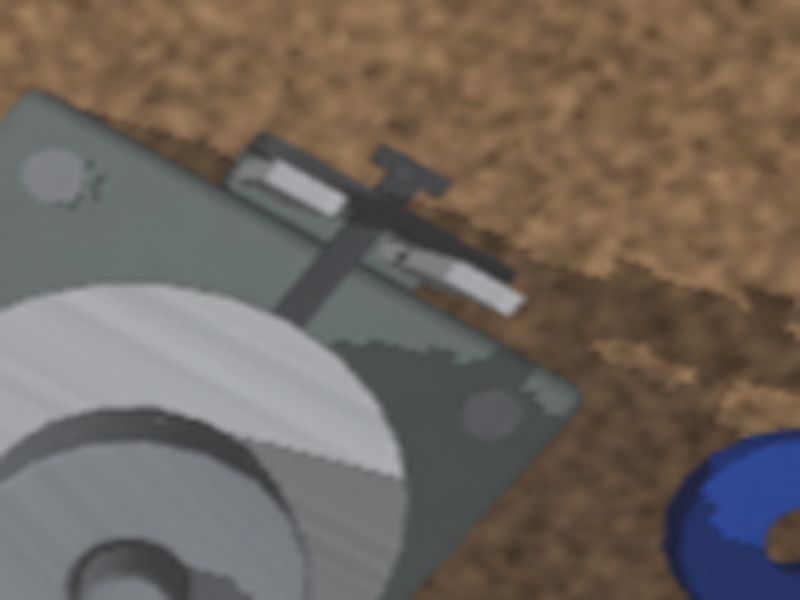

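```bash
python3 - <<'E'
from workcell import arm
s=arm.state();print(s['t'],s['force'].round(2)); arm.job_done()
E
```

```text
32.075 [ 0.57  0.32 -0.43]
the job is handed in; nothing more can be done
```

I threaded three steel rings over the spindle, one at a time, and handed the job in at about 32 s of the 72 s allowed. No verdict was reported. Each ring was lowered until the wrist force was near zero before I let go. The fourth ring was never touched and stays on the table.

**Last checks:**
- The rings lie flat in a stack, and the pan's top is about 89.6 mm above the table, so it has sunk about 35 mm.
- The top of the pointer bar is about 89 mm up. The clip spans about 77 to 97.5 mm, so its origin is near 87 mm. The scene picture shows the bar between the two prongs.
- The gripper is open and clear of the stack. I did not measure the microphone, screwdriver or mug again, but no move came near them.

**What disagreed:**
- The fingertips were seen at the reported TCP height, not 25 mm ahead of it as stated. My first grip closed above the ring without touching it. I corrected this by going about 23 mm lower for every grasp.
- Positions from the different cameras differed by 1 to 3 mm. I corrected for this with wrist views through the ring hole before threading each ring.

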